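# Bar the shaker and hold its enabling paddle at half travel

## Robot

A 6-joint arm with a two-finger parallel gripper is mounted at the origin on the work surface; the furniture and walls round the work are solid. World frame = base frame: x ahead of the robot, y to its left, z up, the work surface at z = 0. Lengths are in mm, angles in rad, forces in N, time in s.
With the tool pointing down it reaches from about 275 to 750 mm from the base axis. Payload 10.2 kg.
Tool frame: the origin (TCP) lies between the finger pads; the fingertips stand 17 mm ahead of it and the grasp point (between the pads) lies 2 mm behind it; y points along the fingers, x is the direction in which the jaws open and shut, and the axes are right-handed (so a half turn about y gives the same grasp; the last joint's range is limited). The gripper opens to 85 mm and grips with 20 to 120 N. Pads are 22 mm wide; open, the fingers measure 114 mm over their backs; the gripper's body (76 mm by 85 mm) begins 54 mm behind the grasp point. The pads swing forward as they close: fully open they stand 13 mm farther back than shut.
Start: joints at [-1.551, 0.313, 1.498, -0, 1.331, -0.223], TCP at [126.208, -509.61, 215.394] pointing down, gripper open.
Joint ranges: [-2.94, 2.94], [-0.97, 2.17], [0.19, 2.56], [-1.23, 4.37], [0.02, 3.11], [-2.88, 2.88]. Speed limits (rad/s): [2.39, 2.39, 3.01, 3.14, 3.14, 3.14].

## Interface

Orientations are given as a unit quaternion [w, x, y, z].
In Python, from rig import ctrl gives the robot as it stands.
- The arm moves only by the tool jog_arm, never from a script. Its argument "targets" is a list of rows, each an object with "offset": the shift along the tool's x, y, z in m, a list of three; "yaw": the turn about the tool's y in rad. In form: [{"offset": [dx, dy, dz], "yaw": yaw}, ...]. A call has 1 to 12 rows; each row is the pose to reach, as a shift and turn from the pose measured when the call began, along the tool's axes at that moment; what a row does not reach only later rows make up. A row lasts 1/12 s, in which the tool goes at most 41.7 mm and 7.16 degrees, less where a joint would pass 70% of its speed; a pose out of reach is approached as far as the arm can. A call with a gripper value outside its range is refused whole. "fingers" is the finger opening in m, from 0 to 0.0854, set as the call begins (left out, the last holds). The fingers move at their own pace and stop on an object; "grip_force" is the grip in N (left out, the last holds). Time passes only in rows, so rows that repeat a pose let the fingers close. It gives the time, the measured TCP pose, the force and the opening at its end, in the units of the state.
- ctrl.sense(): the state, without advancing time (a new reading comes with each control period).
- ctrl.capture(name): name is "scene" or "top" or "wrist"; returns a dict with "img" (400x640x3 uint8, red, green, blue), "intrinsics" (3x3 intrinsics, pixels), "T" (4x4, takes a point from camera to world coordinates); the wrist camera has in their place "mount" (4x4, takes a point from camera to tool coordinates, whose origin is the TCP and whose axes are the tool frame's). Camera axes: x right, y up, looking along -z (the intrinsics and any distortion apply to the point x, -y, -z); pixel columns grow to the right and rows downward; lengths in mm; the calibration is good to about 2 mm. A picture is of the moment at which its call begins: read the wrist's pose just before it. There is no depth.
- ctrl.finish_job(): hands the job in, once; it reports no verdict.
Trained networks look in the newest picture that a camera, given by its name, has taken for a name from the list of things; names that differ only in an ending like _2 or _b are one class to them, and where a whole thing is asked for, a point or a joint stands for the part that bears it (a point fixed in the world has none). Each returns a list of dicts, best first, with "score" (0 to 1); they miss things now and then, are a little off and sometimes report something else, mostly with a low value. They report only what shows in the picture. A call takes as long as a camera call.
- ctrl.boxes_of(camera, target): "box" ([left, top, right, bottom] in pixels, round what is visible of it).
- ctrl.regions_of(camera, target): "region" (400x640 bool, what is visible of it) and "box" ([left, top, right, bottom] in pixels, round what is visible of it).
The state is a dict: "time_s": time; "joints": joint angles; "dq": joint speeds; "tau": joint torques, N m; "eef_pos": TCP position; "ee_rot": TCP orientation; "force": force on the tool from outside, world axes, zero at the start; "wrist_torque": the same for the moment, N m; "grip_width": opening from 0.0 (shut) to 1.0 (fully open).
Only numpy, scipy, OpenCV 4.12 (cv2) and the standard library are available. Lean on these libraries where they do the work, as an engineer would, in place of code of your own. Each camera call takes 0.05 s, during which the arm holds its last target.

## Task

Lay the loose retaining bar across the two forked posts of the little shaker, over its beaker, so that it is centred and lies fully down in both forks, and let go of it. Then, with the fingers, press the spring-loaded paddle of the control box down half way, until the paddle is level, never on towards its bottom stop, and finish while still holding it there. Leave the beaker and the other glassware and bottles where they stand.

Things in the scene. Friction and masses are not known exactly. Their poses are not given: they have to be found in the camera images.
- bar_grip (a point): Centre of the retaining bar: a loose aluminium bar 140 mm long (its y), 14 mm wide (x), 10 mm high, about 0.12 kg, flat on the bench, with an upright grey grip tab on the middle of its top, 36 mm long along the bar, 16 mm thick across it, rising to 36 mm above the underside. This point is 22 mm above the underside; z is up. Pinch it across the tab's 16 mm.
- bar_under (a point): The point in the middle of the retaining bar's underside, 22 mm below bar_grip, same axes. When the bar is laid properly it coincides with saddle_mid, with y along y (either way round).
- saddle_mid (a point): Point midway between the saddles of the shaker's two forks, at saddle height (112 mm above the bench); the posts stand at y = -52 and +52 mm from it. y runs from post to post, z is up. Each fork is open at the top and along y: 20 mm wide between straight prongs 13 mm high, then flaring to about 36 mm at the prong tips, 25 mm above the saddle.
- shaker: Shaker: white box 80 mm (x) by 150 mm (y), fixed to the bench, dark deck at 46 mm, two forked aluminium posts 8 mm thick along y. Origin under its centre on the bench, 112 mm below saddle_mid, same axes.
- beaker: Small glass beaker, 50 mm across and 59 mm tall, standing loose on the shaker deck between the posts, its rim 7 mm below the saddles; origin at the centre of its underside.
- bar: The retaining bar as a body; origin and axes as bar_under.
- pod: Control box, grey, 100 mm (x) by 62 mm (y), 34 mm high, fixed to the bench; a steel paddle on top. Origin: centre of its underside. x points away from the robot, from the paddle's hinge (36 mm from the centre, 52 mm above the bench) to its free end. Two cheeks beside the hinge half rise to 55 mm, flush with the top of the steel paddle when it is level.
- paddle_pad (a point): Middle of the top of the rubber pressing pad (36 x 36 mm) near the free end of the paddle (44 mm wide), 62 mm from the hinge axis, moving with the paddle: 66 mm above the bench when released, 57 mm when the paddle is level (half travel), 48 mm at the bottom. Its x is along the paddle, its z square to it.
- paddle (a joint): Angle of the paddle, rad: 0 = released (free end sloping 0.15 rad up), 0.15 = level, half travel, 0.30 = pushed to the bottom. It is sprung and returns by itself: on the pad it takes about 3 N to start, 8 N at half travel and 13 N at the bottom.
- white_bottle: Bystander: white plastic bottle, 52 mm across, 113 mm tall; loose; origin at the centre of its underside.
- dropper_bottle: Bystander: amber bottle with black cap, 52 mm across, 116 mm tall; loose; origin at the centre of its underside.
- petri_dish: Bystander: shallow glass dish, 67 mm across, 14 mm tall; loose; origin at the centre of its underside.
- glass_funnel: Bystander: glass funnel standing on its mouth, 65 mm across, 87 mm tall; loose; origin at the centre of its underside.
- small_beaker: Bystander: glass beaker standing on the bench, 60 mm across, 71 mm tall; loose; origin at the centre of its underside.

How it is judged:
By the outcome, as a careful person would: the job done as asked, in the order asked, and still so for the second after the job is handed in, while the arm keeps its last pose, push and grip.
It also fails if it takes over 45 s, if anything falls off the work surface, if the arm or the gripper's body presses on something with over 40 N, if the wrist force passes 120 N, or if a joint passes its speed limit or range.

## Working session

There is one attempt and no reset: what is moved stays moved. The work goes in short steps, Python scripts to look and compute and a tool call to move; the robot and the scene stay as the last step left them, time stands still between calls to the robot, and variables do not carry over. Pictures are saved under pics/ and viewed, and the job is handed in when it is done.

Besides the shell and the picture viewer there is one more tool, called after "Call:" in YAML: its name, and indented under it one key for each argument. jog_arm: Moves the arm, as the interface text tells. Its arguments: {"type":"object","properties":{"targets":{"type":"array"},"fingers":{"type":"number"},"grip_force":{"type":"number"}},"required":["targets"]}

```bash
ls; mkdir -p pics; python3 - <<'E'
from rig import ctrl
import cv2
s=ctrl.sense();print(s)
for n in ["scene","top"]:
    c=ctrl.capture(n);cv2.imwrite(f"pics/{n}0.png",c["img"][:,:,::-1]);print(n,c["intrinsics"],c["T"],[k for k in c])
    for t in ["bar","bar_grip","shaker","beaker","pod","paddle_pad","white_bottle","dropper_bottle","petri_dish","glass_funnel","small_beaker"]:
        print(t,[(round(d["score"],2),[round(float(x)) for x in d["box"]]) for d in ctrl.boxes_of(n,t)[:2]])
E
```

```text
pics
{'time_s': 0.0, 'joints': array([-1.55138521e+00,  3.13468117e-01,  1.49841599e+00, -3.81376002e-05,
        1.33103121e+00, -2.23366745e-01]), 'dq': array([-3.29817192e-05,  1.87225729e-03,  2.85689145e-04,  6.24085141e-04,
       -1.26027716e-03, -2.37693482e-04]), 'tau': array([ 3.89891080e-03, -4.12270260e+01, -2.59735912e+01,  2.81105980e-05,
        4.24543963e-03,  8.22583047e-06]), 'eef_pos': array([ 126.19955784, -509.31898402,  214.83376974]), 'ee_rot': array([ 0.55722242, -0.55651374,  0.436078  , -0.43546712]), 'force': array([-0.27077658, -0.18534088, -0.56315042]), 'wrist_torque': array([ 0.01121531, -0.01504322, -0.01332448]), 'grip_width': 0.9985845066951442}
scene [[401.80492194   0.         318.10644559]
 [  0.         401.80492194 197.71303505]
 [  0.           0.           1.        ]] [[-5.06064092e-01  6.65798307e-01 -5.48280721e-01  3.44267895e+00]
 [-8.62427956e-01 -3.98599829e-01  3.11987496e-01  2.72819711e+02]
 [-1.08238550e-02  6.30738291e-01  7.75920133e-01  7.94955495e+02]
 [ 0.00000000e+00  0.00000000e+00  0.00000000e+00  1.00000000e+00]] ['img', '
[... 849 characters left out ...]
]
 [-1.08451470e-02  1.28353337e-01  9.91669201e-01  1.15219502e+03]
 [ 0.00000000e+00  0.00000000e+00  0.00000000e+00  1.00000000e+00]] ['img', 'intrinsics', 'T']
bar [(0.66, [348, 217, 392, 248])]
bar_grip [(0.8, [349, 217, 393, 243])]
shaker [(0.94, [341, 171, 393, 204])]
beaker [(0.67, [421, 164, 448, 185]), (0.64, [358, 173, 377, 188])]
pod [(0.97, [408, 212, 436, 250])]
paddle_pad [(0.95, [413, 214, 434, 240])]
white_bottle [(0.96, [424, 166, 450, 187]), (0.66, [349, 220, 392, 243])]
dropper_bottle [(0.57, [272, 170, 295, 192])]
petri_dish [(0.87, [276, 200, 296, 221]), (0.31, [338, 168, 395, 206])]
glass_funnel [(0.22, [412, 211, 434, 245])]
small_beaker [(0.57, [231, 202, 255, 222])]
```

```bash
python3 - <<'E'
import cv2
a=cv2.imread("pics/scene0.png")[110:310,160:460];cv2.imwrite("pics/sc.png",cv2.resize(a,(795,530),interpolation=cv2.INTER_CUBIC))
a=cv2.imread("pics/top0.png")[150:270,220:460];cv2.imwrite("pics/tc.png",cv2.resize(a,(800,400),interpolation=cv2.INTER_CUBIC))
E
```

```text
(no output)
```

View pics/sc.png

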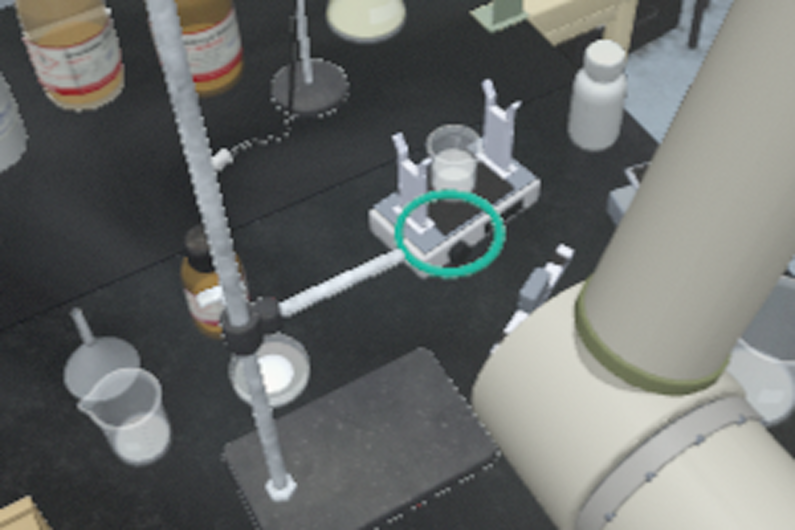

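View pics/tc.png

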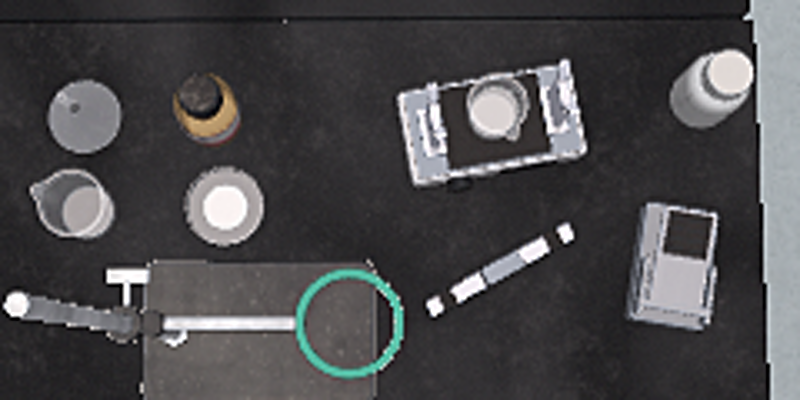

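View pics/top0.png

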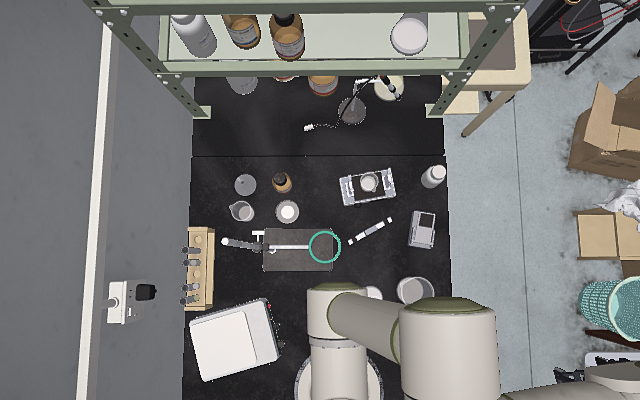

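```bash
cat > h.py <<'E'
import numpy as np, cv2
from scipy.spatial.transform import Rotation as R
CAL={"scene":(401.80492194,318.10644559,197.71303505,np.array([[-5.06064092e-01,6.65798307e-01,-5.48280721e-01,3.44267895],[-8.62427956e-01,-3.98599829e-01,3.11987496e-01,272.819711],[-1.08238550e-02,6.30738291e-01,7.75920133e-01,794.955495],[0,0,0,1]])),
"top":(401.36612967,327.52151575,208.41211026,np.array([[-3.05427297e-03,9.91718646e-01,-1.28393139e-01,355.633511],[-9.99936525e-01,-4.42127090e-03,-1.03633084e-02,15.8112465],[-1.08451470e-02,1.28353337e-01,9.91669201e-01,1152.19502],[0,0,0,1]]))}
def ray(cam,u,v):
    f,cx,cy,T=CAL[cam]; d=T[:3,:3]@np.array([(u-cx)/f,-(v-cy)/f,-1]); return T[:3,3],d
def plane(cam,u,v,z):
    o,d=ray(cam,u,v); return o+d*(z-o[2])/d[2]
def proj(cam,p):
    f,cx,cy,T=CAL[cam]; q=T[:3,:3].T@(np.asarray(p,float)-T[:3,3]); return cx+f*q[0]/-q[2], cy+f*q[1]/q[2]
def tri(a,b):
    o1,d1=ray(*a);o2,d2=ray(*b)
    t=np.linalg.lstsq(np.c_[d1,-d2],o2-o1,rcond=None)[0]; p,q=o1+t[0]*d1,o2+t[1]*d2
    return (p+q)/2,np.linalg.norm(p-q)
def tc(u,v): return u*.3+220,v*.3+150
def sc(u,v): return u*300/795+160,v*200/530+110
def wrist_T(pos,quat,mount):
    T=np.eye(4);w,x,y,z=quat;T[:3,:3]=R.from_quat([x,y,z,w]).as_matrix();T[:3,3]=pos
    return T@mount
E
python3 - <<'E'
from h import *
np.set_printoptions(precision=1,suppress=True)
P=lambda u,v,z:plane("top",*tc(u,v),z)
e1,e2=P(427,308,10),P(573,232,10);print("bar",e1,e2,(e1+e2)/2,np.linalg.norm(e1-e2),"yaw",np.degrees(np.arctan2(*(e1-e2)[[1,0]])),"tab",P(505,266,36))
f1,f2=P(432,125,125),P(563,92,125);print("forks",f1,f2,(f1+f2)/2,np.linalg.norm(f1-f2),np.degrees(np.arctan2(*(f1-f2)[[1,0]])))
c=[P(*q,46) for q in [(399,93),(570,65),(586,155),(415,185)]];print("shaker box",c,np.mean(c,0))
c=[P(*q,34) for q in [(650,203),(717,210),(711,328),(634,320)]];print("pod",c,np.mean(c,0))
print("pad",P(690,233,66))
print("ring",tri(("top",*tc(350,323)),("scene",*sc(450,233))))
print("clamp",tri(("top",*tc(150,323)),("scene",*sc(263,312))))
print("rodtop",tri(("top",*tc(16,304)),("scene",*sc(170,50))))
print("white",P(700,105,0),"funnel",P(85,118,0))
print(plane("top",415,290,30),plane("top",375,292,30))
from scipy.spatial.transform import Rotation
print(R.from_quat([-0.55651374,0.436078,-0.43546712,0.55722242]).as_matrix())
E
```

```text
bar [406.  -30.3  10. ] [ 470.5 -155.9   10. ] [438.3 -93.1  10. ] 141.16440546711073 yaw 117.17335543070664 tab [439.6 -94.7  36. ]
forks [543.1 -31.  125. ] [ 568.8 -133.4  125. ] [555.9 -82.2 125. ] 105.6343108649929 104.04609275867368
shaker box [array([585. ,  -7.1,  46. ]), array([ 608.3, -151.3,   46. ]), array([ 531.5, -162.9,   46. ]), array([506.8, -19.9,  46. ])] [557.9 -85.3  46. ]
pod [array([ 492.3, -217.5,   34. ]), array([ 486.1, -273.4,   34. ]), array([ 387.6, -264.7,   34. ]), array([ 394.4, -201.2,   34. ])] [ 440.1 -239.2   34. ]
pad [ 463.7 -242.5   66. ]
ring (array([385.9,  31.3, 238. ]), np.float64(0.20324920741334165))
clamp (array([386.7, 167.5, 244.4]), np.float64(1.9579982875058444))
rodtop (array([385.7, 191.3, 472.9]), np.float64(12.259713490717308))
white [ 582.5 -270.8    0. ] funnel [573.7 267.4   0. ]
[ 274.4 -211.5   30. ] [ 269.2 -101.9   30. ]
[[ 0.2 -0.   1. ]
 [-1.   0.   0.2]
 [-0.  -1.   0. ]]
```

```bash
cat >> h.py <<'E'
def state():
    from rig import ctrl
    s=ctrl.sense();w,x,y,z=s["ee_rot"];M=R.from_quat([x,y,z,w]).as_matrix()
    return s,np.array(s["eef_pos"]),M
def go(target,ang):
    s,p,M=state(); o=M.T@(np.asarray(target,float)-p)/1000
    a=np.degrees(np.arctan2(M[1,0],M[0,0])); d=(ang-a+180)%360-180
    print("t",s["time_s"],"pos",p.round(1),"xang",a.round(2),"ydown",M[:,1].round(4),"j",s["joints"].round(2),"F",s["force"].round(1),"grip",round(s["grip_width"],3))
    print("offset",o.round(4),"yaw",round(-np.radians(d),4))
E
python3 -c "
from h import *
go([438,-93,215],27)"
```

```text
t 1.2 pos [ 126.2 -509.6  215.4] xang -76.09 ydown [-1.e-04  0.e+00 -1.e+00] j [-1.55  0.31  1.5  -0.    1.33 -0.22] F [ 0.2  0.  -0.2] grip 1.002
offset [-3.294e-01  4.000e-04  4.028e-01] yaw -1.7992
```

Call:
jog_arm:
  targets:
    - {"offset": [-0.02, 0, 0.024], "yaw": -0.11}
    - {"offset": [-0.042, 0, 0.051], "yaw": -0.23}
    - {"offset": [-0.065, 0, 0.079], "yaw": -0.35}
    - {"offset": [-0.088, 0, 0.107], "yaw": -0.47}
    - {"offset": [-0.111, 0, 0.135], "yaw": -0.59}
    - {"offset": [-0.134, 0, 0.163], "yaw": -0.71}
    - {"offset": [-0.157, 0, 0.191], "yaw": -0.83}
    - {"offset": [-0.18, 0, 0.219], "yaw": -0.95}
    - {"offset": [-0.203, 0, 0.247], "yaw": -1.07}
    - {"offset": [-0.226, 0, 0.275], "yaw": -1.19}
    - {"offset": [-0.245, 0, 0.3], "yaw": -1.3}
    - {"offset": [-0.26, 0, 0.318], "yaw": -1.4}

```text
time_s: 2.2
eef_pos: [373.5, -178.7, 215.6]
ee_rot: [-0.706, 0.707, 0.028, -0.028]
force: [0.7, -0.9, 0.4]
grip_width: 1.006
```

```bash
python3 -c "
from h import *
go([440,-95,215],27)"
```

```text
t 2.2 pos [ 373.5 -178.7  215.6] xang 4.52 ydown [ 7.e-04 -2.e-04 -1.e+00] j [-0.73  0.06  1.8   0.    1.28 -0.81] F [ 0.7 -0.9  0.4] grip 1.006
offset [0.0729 0.0007 0.0782] yaw -0.3923
```

Call:
jog_arm:
  targets:
    - {"offset": [0.025, 0, 0.026], "yaw": -0.1}
    - {"offset": [0.049, 0, 0.052], "yaw": -0.2}
    - {"offset": [0.065, 0, 0.07], "yaw": -0.31}
    - {"offset": [0.072, 0, 0.078], "yaw": -0.39}
    - {"offset": [0.073, 0, 0.078], "yaw": -0.39}
    - {"offset": [0.073, 0, 0.078], "yaw": -0.39}

```text
time_s: 2.7
eef_pos: [440.2, -95.2, 215.6]
ee_rot: [-0.688, 0.688, 0.164, -0.164]
force: [-0.6, -0.1, 0.2]
grip_width: 1.004
```

```bash
python3 - <<'E'
from h import *
from rig import ctrl
go([440,-95,26],27)
s=ctrl.sense();c=ctrl.capture("wrist");cv2.imwrite("pics/w1.png",c["img"][:,:,::-1])
np.savez("w1.npz",K=c["intrinsics"],mount=c["mount"],T=wrist_T(s["eef_pos"],s["ee_rot"],c["mount"]))
print(c["intrinsics"],c["mount"],list(c))
E
```

```text
t 2.7 pos [440.2 -95.2 215.6] xang 26.78 ydown [ 5.e-04 -3.e-04 -1.e+00] j [-0.47  0.15  1.71 -0.    1.29 -0.94] F [-0.6 -0.1  0.2] grip 1.004
offset [-1.000e-04  1.896e-01  3.000e-04] yaw -0.0038
[[290.98297325   0.         319.43223203]
 [  0.         290.98297325 202.76483495]
 [  0.           0.           1.        ]] [[ 9.99999647e-01  6.48208338e-04  5.34743363e-04  4.74668604e-02]
 [ 3.39727979e-04  2.70174170e-01 -9.62811405e-01 -1.58358335e+02]
 [-7.68576225e-04  9.62811247e-01  2.70173854e-01  6.68695724e+01]
 [ 0.00000000e+00  0.00000000e+00  0.00000000e+00  1.00000000e+00]] ['img', 'intrinsics', 'mount']
```

View pics/w1.png

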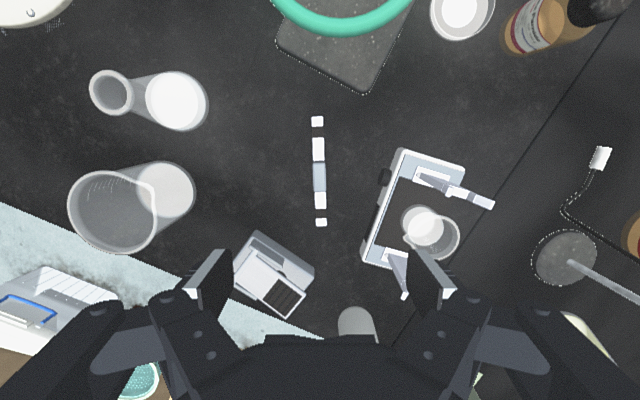

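```bash
cat >> h.py <<'E'
def wp(f,u,v,z):
    d=np.load(f);K,T=d["K"],d["T"]
    r=T[:3,:3]@np.array([(u-K[0,2])/K[0,0],-(v-K[1,2])/K[1,1],-1]);o=T[:3,3]
    return o+r*(z-o[2])/r[2]
def wproj(f,p):
    d=np.load(f);K,T=d["K"],d["T"]
    q=T[:3,:3].T@(np.asarray(p,float)-T[:3,3]);return K[0,2]+K[0,0]*q[0]/-q[2],K[1,2]+K[1,1]*q[1]/q[2]
E
python3 - <<'E'
from h import *
np.set_printoptions(precision=1,suppress=True)
e1,e2=wp("w1.npz",317.5,116.5,10),wp("w1.npz",321.5,226,10)
print(e1,e2,(e1+e2)/2,np.linalg.norm(e1-e2),np.degrees(np.arctan2(*(e1-e2)[[1,0]])))
print("tab",wp("w1.npz",319.5,178,36))
print("pad",wp("w1.npz",277,290,66))
im=cv2.imread("pics/w1.png")
cv2.imwrite("pics/w1a.png",cv2.resize(im[100:340,220:500],(700,600),interpolation=cv2.INTER_CUBIC))
E
```

```text
[405.6 -31.9  10. ] [ 472.9 -154.2   10. ] [439.3 -93.   10. ] 139.62262499895962 118.81976241157145
tab [439.2 -93.2  36. ]
pad [ 452.4 -232.8   66. ]
```

View pics/w1a.png

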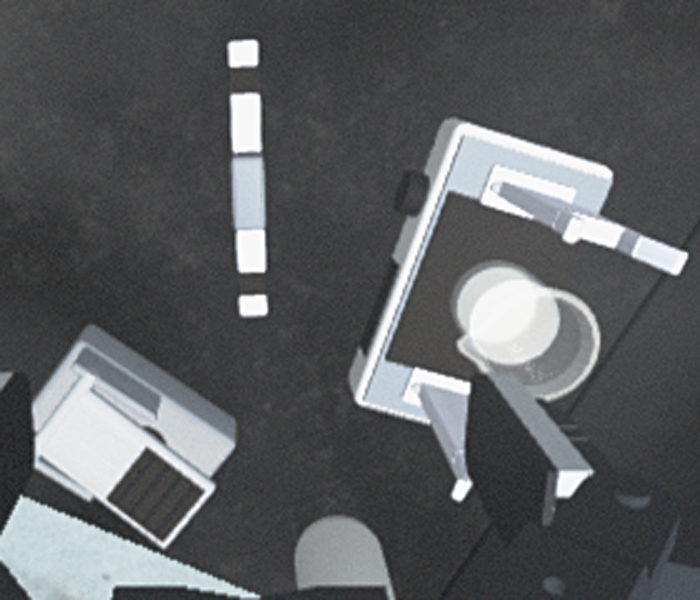

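```bash
python3 -c "
from h import *
go([439.3,-93.2,23],28.5)"
```

```text
t 2.75 pos [439.9 -95.7 215.6] xang 26.71 ydown [ 4.e-04 -3.e-04 -1.e+00] j [-0.48  0.15  1.71 -0.    1.29 -0.94] F [-0.6 -0.2 -0.1] grip 1.006
offset [0.0006 0.1926 0.0026] yaw -0.0312
```

Call:
jog_arm:
  targets:
    - {"offset": [0.0006, 0.03, 0.0026], "yaw": -0.031}
    - {"offset": [0.0006, 0.06, 0.0026], "yaw": -0.031}
    - {"offset": [0.0006, 0.09, 0.0026], "yaw": -0.031}
    - {"offset": [0.0006, 0.115, 0.0026], "yaw": -0.031}
    - {"offset": [0.0006, 0.13, 0.0026], "yaw": -0.031}
    - {"offset": [0.0006, 0.133, 0.0026], "yaw": -0.031}
    - {"offset": [0.0006, 0.133, 0.0026], "yaw": -0.031}
  fingers: 0.045
  grip_force: 40

```text
time_s: 3.33
eef_pos: [438.7, -93.8, 82.3]
ee_rot: [0.686, -0.685, -0.173, 0.173]
force: [-0.3, -1.0, 0.2]
grip_width: 0.522
```

```bash
python3 - <<'E'
from h import *
from rig import ctrl
go([439.3,-93.2,23],28.5)
s=ctrl.sense();c=ctrl.capture("wrist");cv2.imwrite("pics/w2.png",c["img"][:,:,::-1])
np.savez("w2.npz",K=c["intrinsics"],mount=c["mount"],T=wrist_T(s["eef_pos"],s["ee_rot"],c["mount"]))
E
```

```text
t 3.3333 pos [438.7 -93.8  82.3] xang 28.33 ydown [-9.e-04  2.e-04 -1.e+00] j [-0.47  0.31  1.89 -0.    0.94 -0.97] F [-0.3 -1.   0.2] grip 0.522
offset [0.0008 0.0593 0.0002] yaw -0.0029
```

View pics/w2.png

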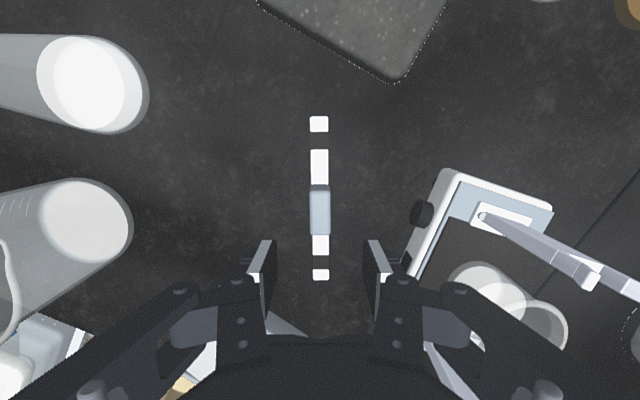

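```bash
python3 - <<'E'
from h import *
np.set_printoptions(precision=1,suppress=True)
e1,e2=wp("w2.npz",319,116.5,10),wp("w2.npz",321,280.5,10)
print(e1,e2,(e1+e2)/2,np.linalg.norm(e1-e2),np.degrees(np.arctan2(*(e1-e2)[[1,0]])))
go([*((e1+e2)/2)[:2],22],28.5)
E
```

```text
[405.  -32.2  10. ] [ 472.8 -154.6   10. ] [438.9 -93.4  10. ] 139.9721976162961 118.99302429403427
t 3.3833 pos [439.4 -93.9  83.3] xang 28.37 ydown [ 0. -0. -1.] j [-0.5  0.3  1.9 -0.   0.9 -1. ] F [ 0.5 -0.3  0.6] grip 0.525
offset [-0.   0.1  0. ] yaw -0.0023
```

Call:
jog_arm:
  targets:
    - {"offset": [-0.0002, 0.02, 0.0006], "yaw": -0.009}
    - {"offset": [-0.0002, 0.04, 0.0006], "yaw": -0.009}
    - {"offset": [-0.0002, 0.054, 0.0006], "yaw": -0.009}
    - {"offset": [-0.0002, 0.06, 0.0006], "yaw": -0.009}
    - {"offset": [-0.0002, 0.0605, 0.0006], "yaw": -0.009}
    - {"offset": [-0.0002, 0.0605, 0.0006], "yaw": -0.009}

```text
time_s: 3.88
eef_pos: [439.6, -94.0, 23.8]
ee_rot: [-0.684, 0.686, 0.177, -0.175]
force: [0.6, -0.7, 0.1]
grip_width: 0.527
```

Call:
jog_arm:
  targets:
    - {"offset": [0, 0, 0]}
    - {"offset": [0, 0, 0]}
    - {"offset": [0, 0, 0]}
    - {"offset": [0, 0, 0]}
    - {"offset": [0, 0, 0]}
    - {"offset": [0, 0, 0]}
    - {"offset": [0, 0, 0]}
    - {"offset": [0, 0, 0]}
  fingers: 0.0
  grip_force: 50

```text
schema error: expected keys offset, yaw
```

Call:
jog_arm:
  targets:
    - {"offset": [0, 0, 0], "yaw": 0}
    - {"offset": [0, 0, 0], "yaw": 0}
    - {"offset": [0, 0, 0], "yaw": 0}
    - {"offset": [0, 0, 0], "yaw": 0}
    - {"offset": [0, 0, 0], "yaw": 0}
    - {"offset": [0, 0, 0], "yaw": 0}
    - {"offset": [0, 0, 0], "yaw": 0}
    - {"offset": [0, 0, 0], "yaw": 0}
  fingers: 0.0
  grip_force: 50

```text
time_s: 4.55
eef_pos: [439.5, -94.0, 23.8]
ee_rot: [-0.684, 0.685, 0.177, -0.175]
force: [0.1, -0.6, -0.0]
grip_width: 0.002
```

```bash
python3 - <<'E'
from h import *
go([439,-93,180],28.5)
E
```

```text
t 4.55 pos [439.5 -94.   23.8] xang 28.85 ydown [ 0.0023 -0.0014 -1.    ] j [-0.47  0.42  1.93 -0.    0.79 -0.98] F [ 0.1 -0.6 -0. ] grip 0.002
offset [ 0.0002 -0.1562  0.0008] yaw 0.0061
```

```bash
python3 - <<'E'
from h import *
from rig import ctrl
s=ctrl.sense();c=ctrl.capture("wrist");cv2.imwrite("pics/w3.png",c["img"][:,:,::-1])
np.savez("w3.npz",K=c["intrinsics"],mount=c["mount"],T=wrist_T(s["eef_pos"],s["ee_rot"],c["mount"]))
E
```

```text
(no output)
```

View pics/w3.png

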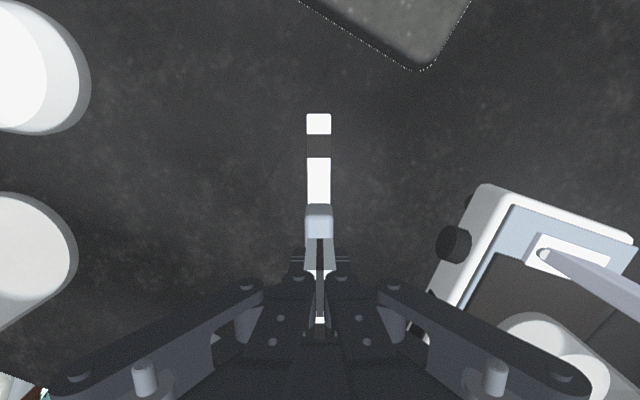

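```bash
python3 - <<'E'
from h import *
im=cv2.imread("pics/w3.png")
cv2.imwrite("pics/w3a.png",cv2.resize(im[190:350,220:420],(750,600),interpolation=cv2.INTER_CUBIC))
np.set_printoptions(precision=1,suppress=True)
T=np.load("w3.npz")["T"]
s,p,M=state()
print(p,T)
for q in [(439,-93.4)]:
  for z in (10,36): print(wproj("w3.npz",[*q,z]))
print(wproj("w3.npz",p),wproj("w3.npz",p+M[:,1]*17))
for a in (-70,-18,18,70):
  d=np.array([np.cos(np.radians(118.9)),np.sin(np.radians(118.9)),0])
  print(a,wproj("w3.npz",np.array([439,-93.4,10 if abs(a)>20 else 36])+a*d))
E
```

```text
[439.5 -94.   23.7] [[  0.9  -0.5  -0.1 406.9]
 [  0.5   0.8   0.2 -35.2]
 [  0.   -0.3   1.  182. ]
 [  0.    0.    0.    1. ]]
(np.float64(319.29393635524167), np.float64(229.89958185136854))
(np.float64(319.32207080160714), np.float64(247.17896697178378))
(np.float64(319.63787232911716), np.float64(239.5727054865719)) (np.float64(319.6268644112319), np.float64(229.19921703710335))
-70 (np.float64(319.4701507646144), np.float64(324.0646883681933))
-18 (np.float64(319.3774009416152), np.float64(276.67883496766484))
18 (np.float64(319.26320929660625), np.float64(215.7963131901226))
70 (np.float64(319.07687042400767), np.float64(113.90432012112255))
```

View pics/w3a.png

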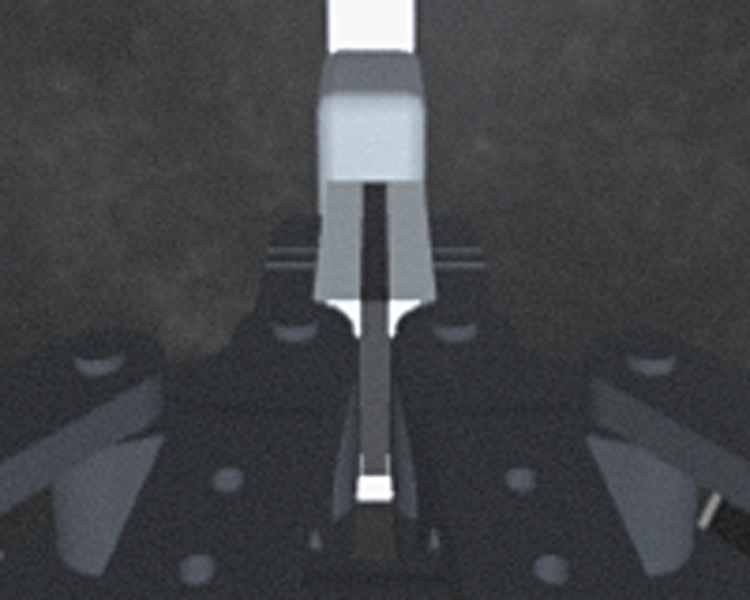

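Call:
jog_arm:
  targets:
    - {"offset": [0, -0.01, 0], "yaw": 0}
    - {"offset": [0, -0.02, 0], "yaw": 0}
    - {"offset": [0, -0.03, 0], "yaw": 0}
    - {"offset": [0, -0.03, 0], "yaw": 0}
    - {"offset": [0, -0.03, 0], "yaw": 0}

```text
time_s: 5.02
eef_pos: [439.6, -94.0, 53.8]
ee_rot: [-0.684, 0.686, 0.177, -0.175]
force: [-0.0, -0.2, -0.4]
grip_width: 0.004
```

```bash
python3 - <<'E'
from h import *
from rig import ctrl
go([439,-93,180],28.5)
s=ctrl.sense();c=ctrl.capture("wrist");cv2.imwrite("pics/w4.png",c["img"][:,:,::-1])
E
```

```text
t 5.0167 pos [439.6 -94.   53.8] xang 28.86 ydown [ 0.003  -0.0017 -1.    ] j [-0.47  0.36  1.91 -0.    0.86 -0.98] F [-0.  -0.2 -0.4] grip 0.004
offset [ 0.0002 -0.1262  0.0008] yaw 0.0062
```

View pics/w4.png

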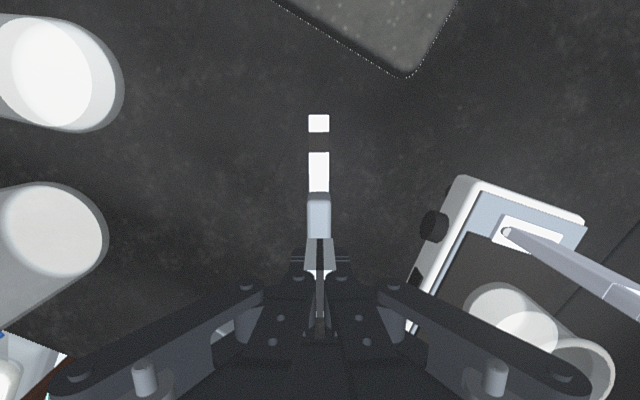

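```bash
python3 - <<'E'
from h import *
d=np.load("w3.npz");K,m=d["K"],d["mount"]
def pr(p):
    q=m[:3,:3].T@(np.array(p,float)-m[:3,3]);return (K[0,2]+K[0,0]*q[0]/-q[2],K[1,2]+K[1,1]*q[1]/q[2])
for z in (11,0,-11):
    print(z,[(y,round(pr([0,y,z])[1],1),round(pr([14,y,z])[0]-319.4,1)) for y in range(-60,20,8)])
E
```

```text
11 [(-60, np.float64(274.9), np.float64(37.4)), (-52, np.float64(264.8), np.float64(34.9)), (-44, np.float64(256.0), np.float64(32.8)), (-36, np.float64(248.2), np.float64(30.9)), (-28, np.float64(241.2), np.float64(29.2)), (-20, np.float64(235.0), np.float64(27.7)), (-12, np.float64(229.3), np.float64(26.3)), (-4, np.float64(224.3), np.float64(25.1)), (4, np.float64(219.6), np.float64(24.0)), (12, np.float64(215.4), np.float64(23.0))]
0 [(-60, np.float64(300.3), np.float64(36.4)), (-52, np.float64(288.9), np.float64(34.1)), (-44, np.float64(278.8), np.float64(32.1)), (-36, np.float64(269.9), np.float64(30.2)), (-28, np.float64(261.9), np.float64(28.6)), (-20, np.float64(254.7), np.float64(27.2)), (-12, np.float64(248.2), np.float64(25.9)), (-4, np.float64(242.4), np.float64(24.7)), (4, np.float64(237.0), np.float64(23.6)), (12, np.float64(232.1), np.float64(22.6))]
-11 [(-60, np.float64(324.5), np.float64(35.5)), (-52, np.float64(311.8), np.float64(33.3)), (-44, np.float64(300.6), np.float64(31.3)), (-36, np.float64(290.6), np.float64(29.6)), (-28, np.float64(281.7), np.float64(28.1)), (-20, np.float64(273.7), np.float64(26.7)), (-12, np.float64(266.4), np.float64(25.4)), (-4, np.float64(259.8), np.float64(24.3)), (4, np.float64(253.8), np.float64(23.2)), (12, np.float64(248.3), np.float64(22.3))]
```

Call:
jog_arm:
  targets:
    - {"offset": [0, 0, 0], "yaw": 0}
    - {"offset": [0, 0, 0], "yaw": 0}
    - {"offset": [0, 0, 0], "yaw": 0}
    - {"offset": [0, 0, 0], "yaw": 0}
    - {"offset": [-0.0004, 0.01, -0.0002], "yaw": 0}
    - {"offset": [-0.0004, 0.02, -0.0002], "yaw": 0}
    - {"offset": [-0.0004, 0.03, -0.0002], "yaw": 0}
    - {"offset": [-0.0004, 0.04, -0.0002], "yaw": 0}
    - {"offset": [-0.0004, 0.045, -0.0002], "yaw": 0}
    - {"offset": [-0.0004, 0.05, -0.0002], "yaw": 0}
    - {"offset": [-0.0004, 0.05, -0.0002], "yaw": 0}
  fingers: 0.04

```text
time_s: 5.98
eef_pos: [438.8, -94.1, 2.7]
ee_rot: [-0.684, 0.685, 0.176, -0.176]
force: [-1.3, 0.8, -0.6]
grip_width: 0.473
```

```bash
python3 - <<'E'
from h import *
from rig import ctrl
go([439,-93.4,-13],28.9)
s=ctrl.sense();c=ctrl.capture("wrist");cv2.imwrite("pics/w5.png",c["img"][:,:,::-1])
E
```

```text
t 5.9833 pos [438.8 -94.1   2.7] xang 28.85 ydown [ 9.e-04 -7.e-04 -1.e+00] j [-0.47  0.46  1.94 -0.    0.74 -0.98] F [-1.3  0.8 -0.6] grip 0.473
offset [0.0005 0.0157 0.0006] yaw -0.0008
```

View pics/w5.png

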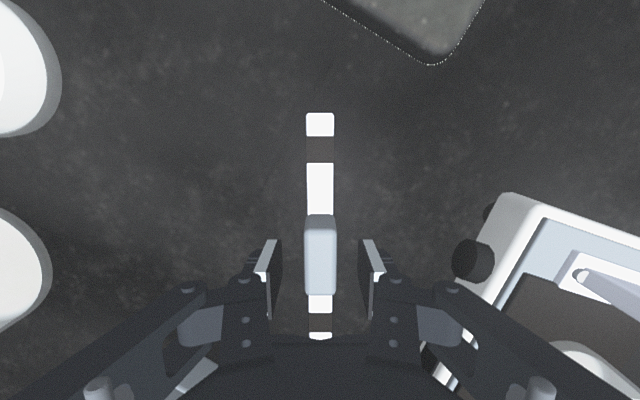

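Call:
jog_arm:
  targets:
    - {"offset": [0.0004, 0.005, 0.0004], "yaw": 0}
    - {"offset": [0.0004, 0.01, 0.0004], "yaw": 0}
    - {"offset": [0.0004, 0.014, 0.0004], "yaw": 0}
    - {"offset": [0.0004, 0.016, 0.0004], "yaw": 0}
    - {"offset": [0.0004, 0.016, 0.0004], "yaw": 0}

```text
time_s: 6.45
eef_pos: [439.0, -93.6, -13.2]
ee_rot: [-0.685, 0.685, 0.176, -0.176]
force: [-0.4, 0.2, 0.1]
grip_width: 0.468
```

Call:
jog_arm:
  targets:
    - {"offset": [0, 0, 0], "yaw": 0}
    - {"offset": [0, 0, 0], "yaw": 0}
    - {"offset": [0, 0, 0], "yaw": 0}
    - {"offset": [0, 0, 0], "yaw": 0}
    - {"offset": [0, 0, 0], "yaw": 0}
    - {"offset": [0, 0, 0], "yaw": 0}
  fingers: 0.0
  grip_force: 50

```text
time_s: 6.95
eef_pos: [439.1, -93.7, -13.1]
ee_rot: [-0.684, 0.685, 0.176, -0.176]
force: [-0.7, 0.3, 2.3]
grip_width: 0.176
```

```bash
python3 - <<'E'
from h import *
from rig import ctrl
go([439,-93.4,-13],28.9)
s=ctrl.sense();c=ctrl.capture("wrist");cv2.imwrite("pics/w6.png",c["img"][:,:,::-1])
E
```

```text
t 6.95 pos [439.1 -93.7 -13.1] xang 28.85 ydown [ 1.2e-03 -8.0e-04 -1.0e+00] j [-0.47  0.49  1.95 -0.    0.7  -0.98] F [-0.7  0.3  2.3] grip 0.176
offset [ 0.     -0.0001  0.0003] yaw -0.0009
```

View pics/w6.png

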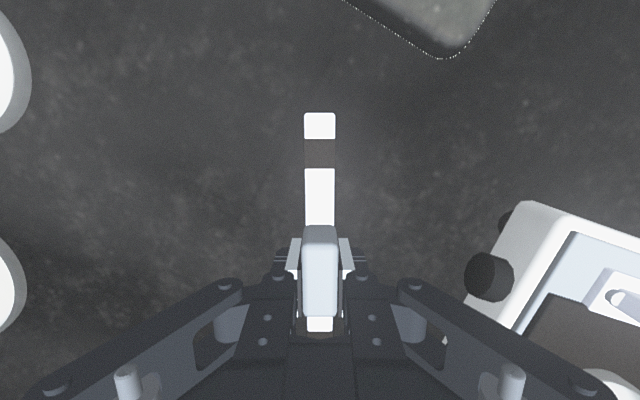

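Call:
jog_arm:
  targets:
    - {"offset": [0, -0.008, 0], "yaw": 0}
    - {"offset": [0, -0.024, 0], "yaw": 0}
    - {"offset": [0, -0.048, 0], "yaw": 0}
    - {"offset": [0, -0.075, 0], "yaw": 0}
    - {"offset": [0, -0.102, 0], "yaw": 0}
    - {"offset": [0, -0.13, 0], "yaw": 0.03}
    - {"offset": [0, -0.158, 0], "yaw": 0.08}
    - {"offset": [0, -0.18, 0], "yaw": 0.16}
    - {"offset": [0, -0.195, 0], "yaw": 0.24}
    - {"offset": [0, -0.2, 0], "yaw": 0.3}
    - {"offset": [0, -0.2, 0], "yaw": 0.32}
    - {"offset": [0, -0.2, 0], "yaw": 0.32}

```text
time_s: 8.0
eef_pos: [438.6, -93.3, 187.0]
ee_rot: [-0.704, 0.704, 0.065, -0.065]
force: [-0.7, -0.3, -0.5]
grip_width: 0.178
```

```bash
python3 - <<'E'
from h import *
from rig import ctrl
go([556,-84,155],10)
s=ctrl.sense();c=ctrl.capture("wrist");cv2.imwrite("pics/w7.png",c["img"][:,:,::-1])
np.savez("w7.npz",K=c["intrinsics"],mount=c["mount"],T=wrist_T(s["eef_pos"],s["ee_rot"],c["mount"]))
E
```

```text
t 8.0 pos [438.6 -93.3 187. ] xang 10.54 ydown [ 1.e-03 -7.e-04 -1.e+00] j [-0.47  0.17  1.76 -0.    1.21 -0.66] F [-0.7 -0.3 -0.5] grip 0.178
offset [ 0.1171  0.0321 -0.0123] yaw 0.0094
```

View pics/w7.png

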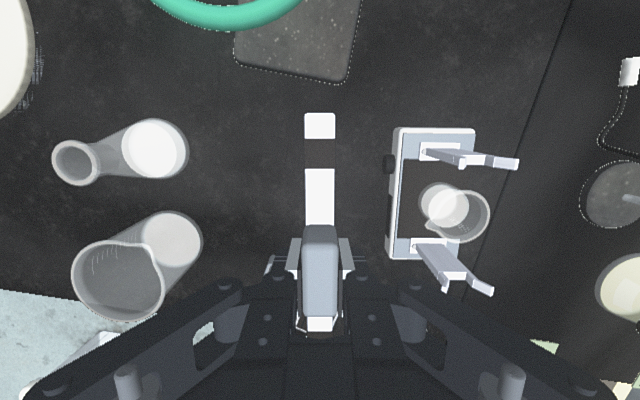

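```bash
python3 - <<'E'
from h import *
im=cv2.imread("pics/w7.png")
cv2.imwrite("pics/w7a.png",cv2.resize(im[115:305,375:535],None,fx=3.15,fy=3.15,interpolation=cv2.INTER_CUBIC))
# top detail
im=cv2.imread("pics/top0.png")
cv2.imwrite("pics/t0a.png",cv2.resize(im[160:215,330:405],None,fx=10,fy=10,interpolation=cv2.INTER_CUBIC))
E
```

```text
(no output)
```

View pics/w7a.png

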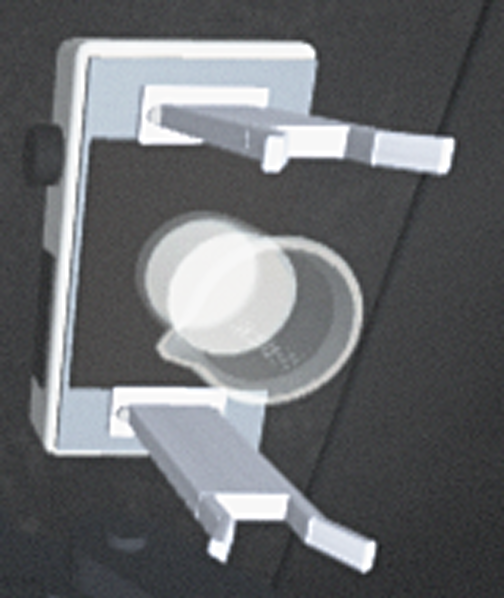

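View pics/t0a.png

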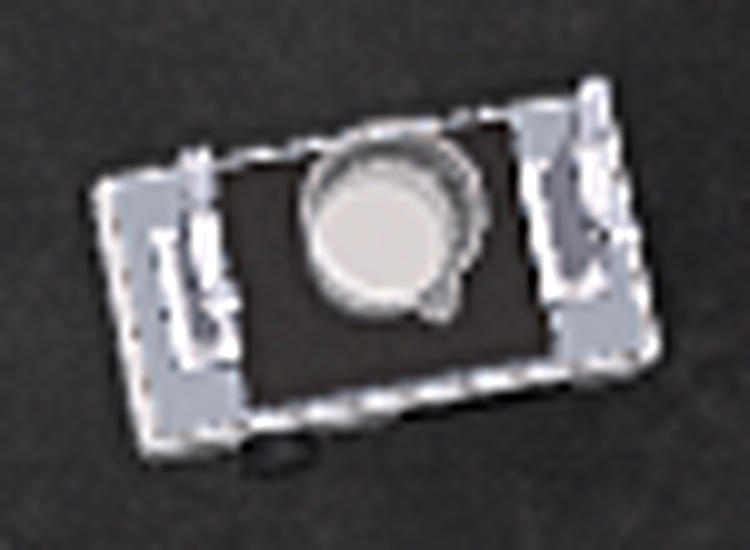

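```bash
python3 - <<'E'
from h import *
np.set_printoptions(precision=1,suppress=True)
W=lambda u,v,z:wp("w7.npz",u/3.15+375,v/3.15+115,z)
for n,q in {"upsad":[(275,125),(352,127),(348,157),(283,158)],"losad":[(228,495),(283,495),(290,519),(234,519)]}.items():
    c=np.array([W(*a,112) for a in q]);print(n,c,c.mean(0))
    if n=="upsad":u=c.mean(0)
    else:
        l=c.mean(0);d=u-l;print("mid",(u+l)/2,np.linalg.norm(d),np.degrees(np.arctan2(d[1],d[0])))
# prong tips z137 : upper left tip, right tip
for q in [(273,157),(452,155),(218,548),(370,555)]: print("tip",W(*q,137))
# box top corners z46
c=np.array([W(*q,46) for q in [(77,42),(315,45),(52,450)]]);print(c)
d=c[0]-c[2];print(np.linalg.norm(d),np.degrees(np.arctan2(d[1],d[0])))
T=lambda u,v,z:plane("top",u/10+330,v/10+160,z)
for n,q in {"L":[(205,225)],"R":[(595,190)]}.items(): print(n,T(*q[0],112))
c=np.array([T(*q,46) for q in [(98,185),(605,92),(658,355),(148,452)]]);print(c,c.mean(0))
for a,b in ((0,1),(3,2)):
    d=c[a]-c[b];print(np.linalg.norm(d),np.degrees(np.arctan2(d[1],d[0])))
E
```

```text
upsad [[543.4 -32.1 112. ]
 [562.7 -29.  112. ]
 [564.2 -36.5 112. ]
 [548.  -39.8 112. ]] [554.6 -34.4 112. ]
losad [[ 562.9 -134.4  112. ]
 [ 578.2 -131.6  112. ]
 [ 582.6 -138.5  112. ]
 [ 566.8 -141.4  112. ]] [ 572.6 -136.5  112. ]
mid [563.6 -85.4 112. ] 103.71232709011822 100.02849397354203
tip [532.7 -38.6 137. ]
tip [572.6 -30.8 137. ]
tip [ 550.3 -138.   137. ]
tip [ 589.5 -132.8  137. ]
[[ 506.6  -19.9   46. ]
 [ 581.    -7.    46. ]
 [ 534.  -158.9   46. ]]
141.70192085645553 101.145636520223
L [558.9 -34.1 112. ]
R [ 567.7 -136.8  112. ]
[[ 583.3   -7.3   46. ]
 [ 609.2 -149.9   46. ]
 [ 534.3 -162.9   46. ]
 [ 507.6  -20.7   46. ]] [558.6 -85.2  46. ]
144.932697022819 100.27547580993811
144.71287988156325 100.60314594930765
```

```bash
cat > ov.py <<'E'
from h import *
def model(x,y,th):
    t=np.radians(th);ey=np.array([np.cos(t),np.sin(t),0]);ex=np.array([ey[1],-ey[0],0])
    L=[]
    for s in (-56,-48,48,56):
        L.append([np.array([x,y,0])+ey*s+ex*a+np.array([0,0,z]) for a,z in [(-18,137),(-10,125),(-10,112),(10,112),(10,125),(18,137)]])
    L.append([np.array([x,y,46])+ex*a+ey*b for a,b in [(-40,-75),(40,-75),(40,75),(-40,75),(-40,-75)]])
    return L
def over(img,pf,box,s,m,out):
    u0,v0,u1,v1=box
    im=cv2.resize(cv2.imread(img)[v0:v1,u0:u1],None,fx=s,fy=s,interpolation=cv2.INTER_CUBIC)
    for l in m:
        p=np.array([pf(q) for q in l]);p=((p+0.5-[u0,v0])*s-0.5)
        cv2.polylines(im,[np.round(p).astype(int)],False,(0,0,255),1,cv2.LINE_AA)
    return im
if __name__=="__main__":
    import sys
    a=list(map(float,sys.argv[1:4]));m=model(*a)
    A=over("pics/w7.png",lambda q:wproj("w7.npz",q),(375,115,535,305),3.1,m,0)
    B=over("pics/top0.png",lambda q:proj("top",q),(335,160,405,215),4.2,m,0)
    h=max(A.shape[0],B.shape[0]);o=np.zeros((h,A.shape[1]+B.shape[1],3),np.uint8)
    o[:A.shape[0],:A.shape[1]]=A;o[:B.shape[0],A.shape[1]:]=B;cv2.imwrite(sys.argv[4],o);print(o.shape)
E
python3 ov.py 560 -85.2 100.3 pics/ov1.png
```

```text
(589, 790, 3)
```

View pics/ov1.png

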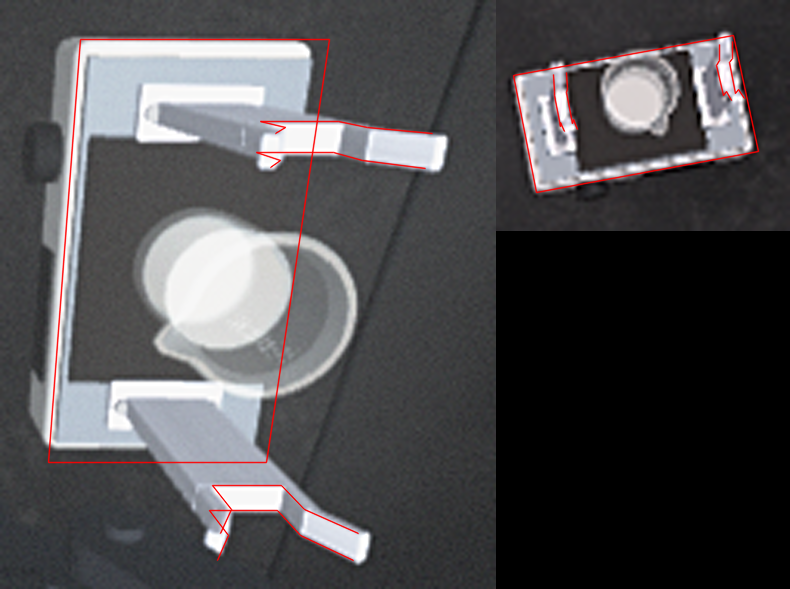

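```bash
python3 ov.py 560.8 -86.3 100.3 pics/ov2.png; python3 -c "
from h import *
go([560.8,-86.3,150],10.3)"
```

```text
(589, 790, 3)
t 8.05 pos [438.5 -93.3 186.5] xang 10.6 ydown [ 2.e-04 -4.e-04 -1.e+00] j [-0.47  0.17  1.76 -0.    1.21 -0.66] F [-0.2 -1.2 -0.5] grip 0.183
offset [ 0.1215  0.0366 -0.0156] yaw 0.0053
```

View pics/ov2.png

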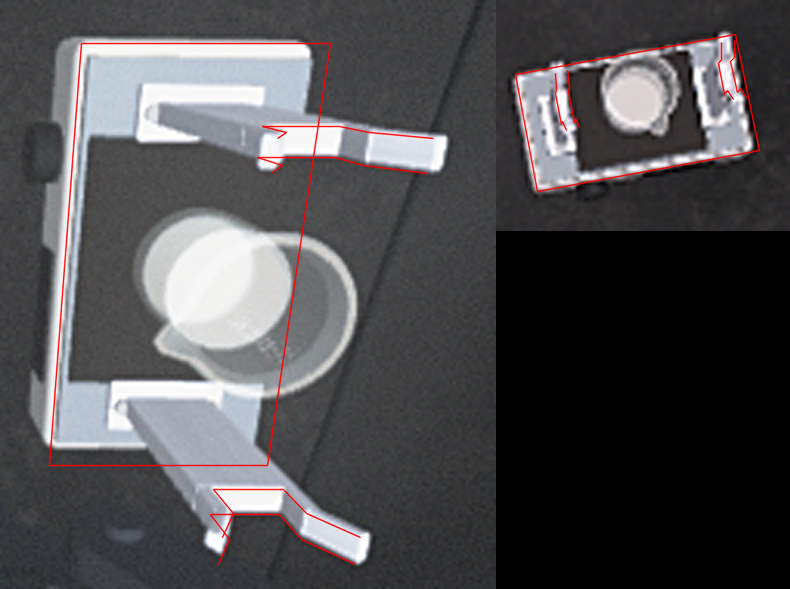

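Call:
jog_arm:
  targets:
    - {"offset": [0.01, 0, -0.001], "yaw": 0.006}
    - {"offset": [0.028, 0, -0.003], "yaw": 0.006}
    - {"offset": [0.05, 0, -0.006], "yaw": 0.006}
    - {"offset": [0.075, 0.004, -0.009], "yaw": 0.006}
    - {"offset": [0.1, 0.01, -0.012], "yaw": 0.006}
    - {"offset": [0.115, 0.02, -0.014], "yaw": 0.006}
    - {"offset": [0.1215, 0.028, -0.0151], "yaw": 0.006}
    - {"offset": [0.1215, 0.032, -0.0151], "yaw": 0.006}
    - {"offset": [0.1215, 0.032, -0.0151], "yaw": 0.006}

```text
time_s: 8.8
eef_pos: [559.8, -85.5, 152.9]
ee_rot: [0.705, -0.704, -0.062, 0.064]
force: [-0.0, 0.3, -1.0]
grip_width: 0.179
```

```bash
python3 - <<'E'
from h import *
from rig import ctrl
go([561,-85.8,135],10.2)
s=ctrl.sense()
for n in ("wrist","scene","top"):
    c=ctrl.capture(n);cv2.imwrite(f"pics/{n}8.png",c["img"][:,:,::-1])
    if n=="wrist":np.savez("w8.npz",K=c["intrinsics"],mount=c["mount"],T=wrist_T(s["eef_pos"],s["ee_rot"],c["mount"]))
im=cv2.imread("pics/scene8.png")[110:260,260:460];cv2.imwrite("pics/scene8a.png",cv2.resize(im,(800,600),interpolation=cv2.INTER_CUBIC))
E
```

```text
t 8.8 pos [559.8 -85.5 152.9] xang 10.29 ydown [-2.9e-03  7.0e-04 -1.0e+00] j [-0.36  0.46  1.46 -0.    1.23 -0.54] F [-0.   0.3 -1. ] grip 0.179
offset [ 0.0012  0.0179 -0.0006] yaw 0.0015
```

View pics/wrist8.png

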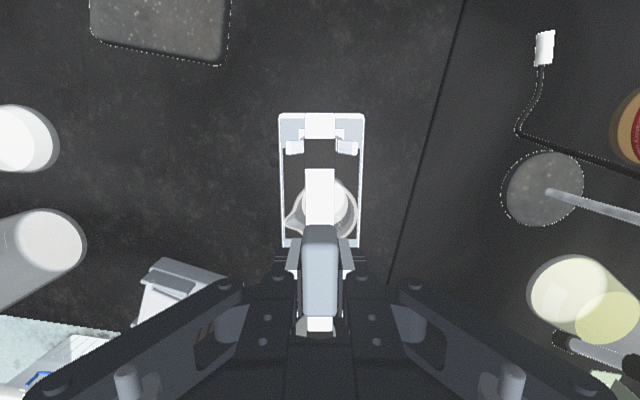

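View pics/scene8a.png

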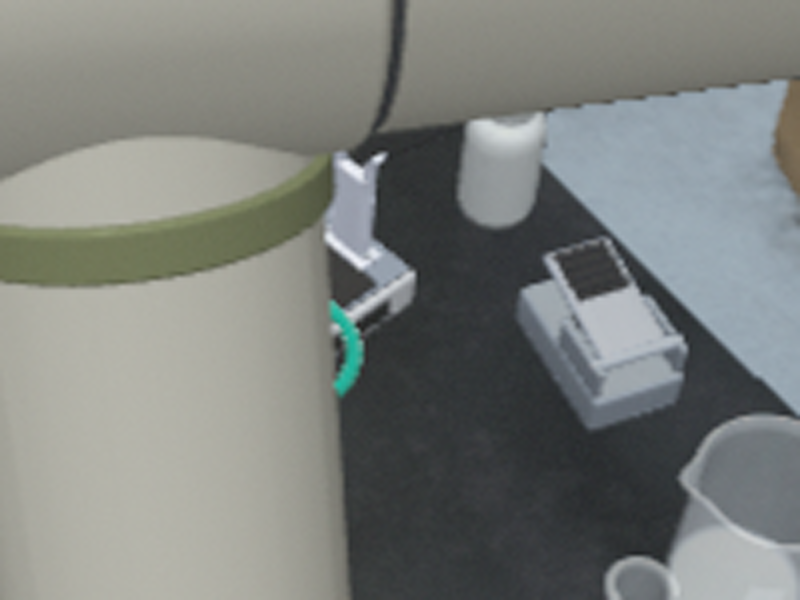

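```bash
python3 - <<'E'
from h import *
from ov import *
m=model(561,-85.8,100.2)
im=over("pics/wrist8.png",lambda q:wproj("w8.npz",q),(260,100,400,200),5.6,m,0);cv2.imwrite("pics/ov3.png",im)
E
```

```text
(no output)
```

View pics/ov3.png

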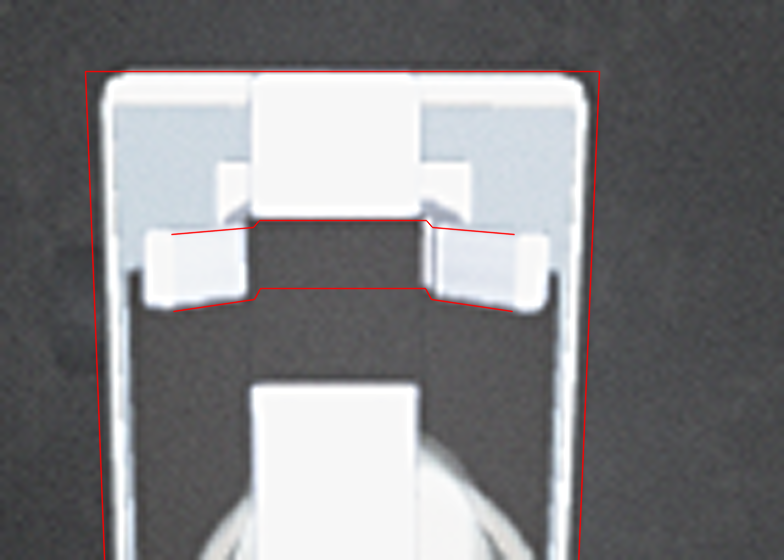

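```bash
python3 - <<'E'
from h import *
go([561.2,-85.7,120],10.2)
E
```

```text
t 8.95 pos [560.3 -85.9 155.1] xang 10.25 ydown [ 7.e-04 -5.e-04 -1.e+00] j [-0.36  0.45  1.46 -0.    1.23 -0.54] F [ 0.1 -0.5 -1.1] grip 0.18
offset [0.0009 0.0351 0.0001] yaw 0.0009
```

Call:
jog_arm:
  targets:
    - {"offset": [0.0006, 0.003, 0.0002], "yaw": 0.001}
    - {"offset": [0.0009, 0.008, 0.0002], "yaw": 0.001}
    - {"offset": [0.0009, 0.014, 0.0002], "yaw": 0.001}
    - {"offset": [0.0009, 0.02, 0.0002], "yaw": 0.001}
    - {"offset": [0.0009, 0.026, 0.0002], "yaw": 0.001}
    - {"offset": [0.0009, 0.03, 0.0002], "yaw": 0.001}
    - {"offset": [0.0009, 0.032, 0.0002], "yaw": 0.001}
    - {"offset": [0.0009, 0.032, 0.0002], "yaw": 0.001}
    - {"offset": [0.0009, 0.032, 0.0002], "yaw": 0.001}

```text
time_s: 9.7
eef_pos: [561.3, -85.6, 123.2]
ee_rot: [-0.704, 0.705, 0.063, -0.063]
force: [0.5, 0.1, -1.1]
grip_width: 0.177
```

```bash
python3 - <<'E'
from h import *
from ov import *
from rig import ctrl
go([561.2,-85.7,101],10.2)
s=ctrl.sense();c=ctrl.capture("wrist");cv2.imwrite("pics/w9.png",c["img"][:,:,::-1])
np.savez("w9.npz",K=c["intrinsics"],mount=c["mount"],T=wrist_T(s["eef_pos"],s["ee_rot"],c["mount"]))
im=over("pics/w9.png",lambda q:wproj("w9.npz",q),(240,100,400,300),3,model(561.2,-85.7,100.2),0);cv2.imwrite("pics/ov4.png",im)
E
```

```text
t 9.7 pos [561.3 -85.6 123.2] xang 10.19 ydown [ 8.e-04 -6.e-04 -1.e+00] j [-0.36  0.49  1.49 -0.    1.16 -0.54] F [ 0.5  0.1 -1.1] grip 0.177
offset [-0.0001  0.0222 -0.0001] yaw -0.0001
```

View pics/ov4.png

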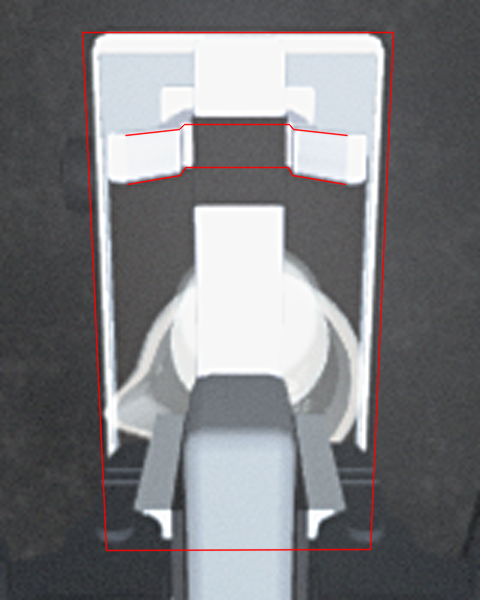

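Call:
jog_arm:
  targets:
    - {"offset": [-0.0001, 0.004, -0.0001], "yaw": 0}
    - {"offset": [-0.0001, 0.009, -0.0001], "yaw": 0}
    - {"offset": [-0.0001, 0.014, -0.0001], "yaw": 0}
    - {"offset": [-0.0001, 0.018, -0.0001], "yaw": 0}
    - {"offset": [-0.0001, 0.021, -0.0001], "yaw": 0}
    - {"offset": [-0.0001, 0.022, -0.0001], "yaw": 0}
    - {"offset": [-0.0001, 0.022, -0.0001], "yaw": 0}
    - {"offset": [-0.0001, 0.022, -0.0001], "yaw": 0}

```text
time_s: 10.42
eef_pos: [561.3, -85.8, 101.4]
ee_rot: [-0.704, 0.705, 0.063, -0.062]
force: [-0.3, 0.5, -0.5]
grip_width: 0.183
```

```bash
python3 - <<'E'
from h import *
go([561.2,-85.7,98.5],10.2)
E
```

```text
t 10.4167 pos [561.3 -85.8 101.4] xang 10.19 ydown [ 1.2e-03 -8.0e-04 -1.0e+00] j [-0.36  0.51  1.51 -0.    1.11 -0.54] F [-0.3  0.5 -0.5] grip 0.183
offset [-0.0001  0.0029  0.0001] yaw -0.0001
```

Call:
jog_arm:
  targets:
    - {"offset": [0, 0.001, 0], "yaw": 0}
    - {"offset": [0, 0.002, 0], "yaw": 0}
    - {"offset": [0, 0.0025, 0], "yaw": 0}
    - {"offset": [0, 0.0028, 0], "yaw": 0}
    - {"offset": [0, 0.0028, 0], "yaw": 0}

```text
time_s: 10.83
eef_pos: [561.4, -85.8, 99.0]
ee_rot: [-0.704, 0.705, 0.063, -0.062]
force: [-1.2, 0.6, 2.8]
grip_width: 0.18
```

```bash
python3 - <<'E'
from h import *
go([561.2,-85.7,98.5],10.2)
E
```

```text
t 10.8333 pos [561.4 -85.8  99. ] xang 10.2 ydown [ 1.4e-03 -9.0e-04 -1.0e+00] j [-0.36  0.52  1.52 -0.    1.11 -0.54] F [-1.2  0.6  2.8] grip 0.18
offset [-0.0002  0.0005  0.0001] yaw -0.0
```

Call:
jog_arm:
  targets:
    - {"offset": [0, 0, 0], "yaw": 0}
    - {"offset": [0, 0, 0], "yaw": 0}
    - {"offset": [0, 0, 0], "yaw": 0}
    - {"offset": [0, 0, 0], "yaw": 0}
    - {"offset": [0, 0, 0], "yaw": 0}
  fingers: 0.04

```text
time_s: 11.25
eef_pos: [561.4, -85.8, 98.9]
ee_rot: [-0.704, 0.705, 0.063, -0.062]
force: [0.1, -0.7, 0.4]
grip_width: 0.466
```

Call:
jog_arm:
  targets:
    - {"offset": [0, -0.01, 0], "yaw": 0}
    - {"offset": [0, -0.022, 0], "yaw": 0}
    - {"offset": [0, -0.04, 0], "yaw": 0}
    - {"offset": [0, -0.065, 0], "yaw": 0}
    - {"offset": [0, -0.09, 0], "yaw": 0}
    - {"offset": [0, -0.105, 0], "yaw": 0}
    - {"offset": [0, -0.11, 0], "yaw": 0}
    - {"offset": [0, -0.11, 0], "yaw": 0}

```text
time_s: 11.92
eef_pos: [561.6, -85.8, 210.3]
ee_rot: [-0.704, 0.705, 0.064, -0.062]
force: [0.4, -0.1, -0.2]
grip_width: 0.468
```

```bash
python3 - <<'E'
from h import *
from ov import *
from rig import ctrl
go([457,-240,200],10)
s=ctrl.sense();c=ctrl.capture("wrist");cv2.imwrite("pics/w10.png",c["img"][:,:,::-1])
np.savez("w10.npz",K=c["intrinsics"],mount=c["mount"],T=wrist_T(s["eef_pos"],s["ee_rot"],c["mount"]))
E
```

```text
t 11.9167 pos [561.6 -85.8 210.3] xang 10.2 ydown [ 0.0039 -0.0018 -1.    ] j [-0.36  0.41  1.37 -0.    1.35 -0.54] F [ 0.4 -0.1 -0.2] grip 0.468
offset [-0.1303  0.0102 -0.1332] yaw 0.0034
```

View pics/w10.png

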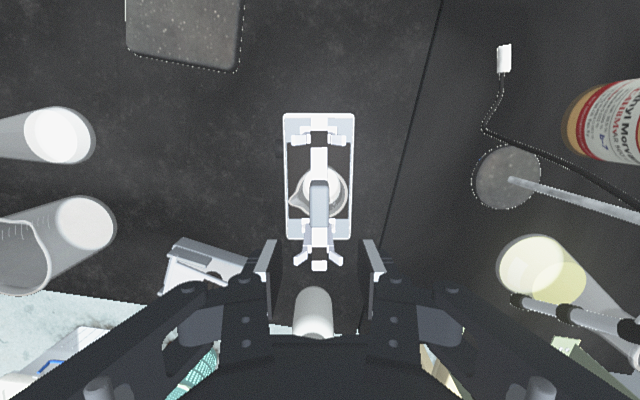

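```bash
python3 - <<'E'
from h import *
from ov import *
x,y,th=561.4,-85.8,100.2
m=model(x,y,th)
t=np.radians(th);ey=np.array([np.cos(t),np.sin(t),0]);ex=np.array([ey[1],-ey[0],0])
m.append([np.array([x,y,122])+ex*a+ey*b for a,b in [(-7,-70),(7,-70),(7,70),(-7,70),(-7,-70)]])
im=over("pics/w10.png",lambda q:wproj("w10.npz",q),(260,100,380,280),3.3,m,0)
im0=over("pics/w10.png",lambda q:wproj("w10.npz",q),(260,100,380,280),3.3,[],0)
cv2.imwrite("pics/ov5.png",np.hstack([im0,im]))
E
```

```text
(no output)
```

View pics/ov5.png

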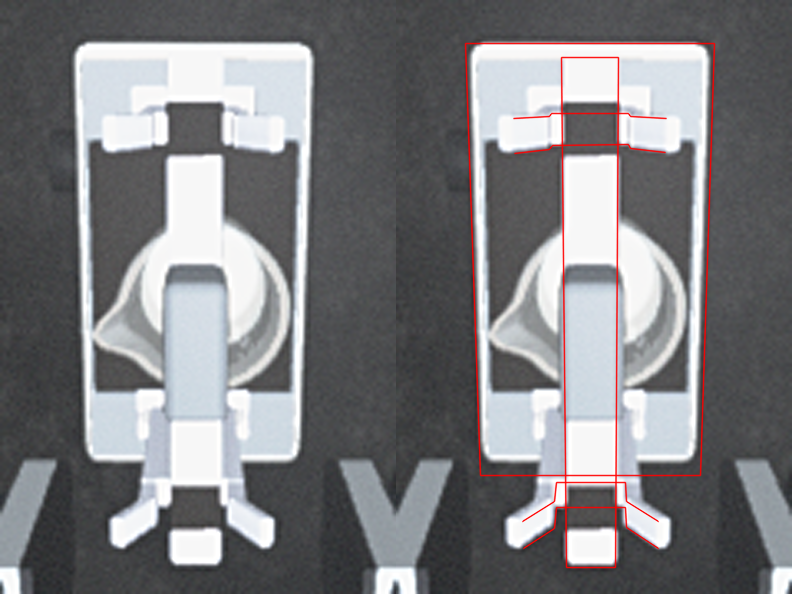

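```bash
python3 - <<'E'
from h import *
go([430,-95,210],-7.5)
E
```

```text
t 11.9667 pos [561.2 -85.7 208.9] xang 10.19 ydown [ 0.0016 -0.001  -1.    ] j [-0.36  0.41  1.38 -0.    1.35 -0.54] F [-0.7  0.2 -0.3] grip 0.469
offset [-0.1307 -0.0013  0.014 ] yaw 0.3088
```

Call:
jog_arm:
  targets:
    - {"offset": [-0.02, 0, 0.002], "yaw": 0.05}
    - {"offset": [-0.05, 0, 0.005], "yaw": 0.12}
    - {"offset": [-0.08, 0, 0.009], "yaw": 0.19}
    - {"offset": [-0.11, 0, 0.012], "yaw": 0.26}
    - {"offset": [-0.13, 0.03, 0.014], "yaw": 0.31}
    - {"offset": [-0.13, 0.07, 0.014], "yaw": 0.31}
    - {"offset": [-0.13, 0.11, 0.014], "yaw": 0.31}
    - {"offset": [-0.13, 0.15, 0.014], "yaw": 0.31}
    - {"offset": [-0.13, 0.18, 0.014], "yaw": 0.31}
    - {"offset": [-0.13, 0.205, 0.014], "yaw": 0.31}
    - {"offset": [-0.13, 0.215, 0.014], "yaw": 0.31}
    - {"offset": [-0.13, 0.215, 0.014], "yaw": 0.31}
  fingers: 0.0

```text
time_s: 12.97
eef_pos: [428.7, -94.0, -9.3]
ee_rot: [0.706, -0.705, 0.048, -0.045]
force: [0.6, -0.1, 0.3]
grip_width: 0.001
```

```bash
python3 - <<'E'
from h import *
go([430,-95,-14],-7.5)
E
```

```text
t 12.9667 pos [428.7 -94.   -9.3] xang -7.58 ydown [-0.0046  0.0023 -1.    ] j [-0.48  0.47  1.97 -0.    0.7  -0.35] F [ 0.6 -0.1  0.3] grip 0.001
offset [ 0.0014  0.0047 -0.0009] yaw -0.0013
```

Call:
jog_arm:
  targets:
    - {"offset": [0.001, 0.002, 0], "yaw": 0}
    - {"offset": [0.001, 0.004, 0], "yaw": 0}
    - {"offset": [0.001, 0.006, 0], "yaw": 0}
    - {"offset": [0.001, 0.006, 0], "yaw": 0}
    - {"offset": [0.001, 0.006, 0], "yaw": 0}

```text
time_s: 13.38
eef_pos: [429.9, -94.2, -14.9]
ee_rot: [0.706, -0.705, 0.048, -0.045]
force: [-0.2, 0.3, 0.6]
grip_width: 0.0
```

Call:
jog_arm:
  targets:
    - {"offset": [0, 0.001, 0], "yaw": 0}
    - {"offset": [0, 0.002, 0], "yaw": 0}
    - {"offset": [0, 0.003, 0], "yaw": 0}
    - {"offset": [0, 0.003, 0], "yaw": 0}

```text
time_s: 13.72
eef_pos: [430.4, -94.4, -16.0]
ee_rot: [0.706, -0.705, 0.048, -0.045]
force: [-9.0, 2.6, 30.6]
grip_width: 0.003
```

Call:
jog_arm:
  targets:
    - {"offset": [0, -0.01, 0], "yaw": 0}
    - {"offset": [0, -0.04, 0], "yaw": 0}
    - {"offset": [0, -0.08, 0], "yaw": 0}
    - {"offset": [0, -0.12, 0], "yaw": 0}
    - {"offset": [0, -0.16, -0.01], "yaw": 0}
    - {"offset": [0, -0.19, -0.035], "yaw": 0}
    - {"offset": [0.005, -0.2, -0.07], "yaw": 0}
    - {"offset": [0.01, -0.2, -0.105], "yaw": 0}
    - {"offset": [0.015, -0.2, -0.135], "yaw": 0}
    - {"offset": [0.02, -0.2, -0.155], "yaw": 0}
    - {"offset": [0.02, -0.2, -0.165], "yaw": 0}
    - {"offset": [0.02, -0.2, -0.165], "yaw": 0}

```text
time_s: 14.72
eef_pos: [428.6, -262.0, 183.5]
ee_rot: [0.706, -0.705, 0.048, -0.046]
force: [-0.2, 1.2, 0.3]
grip_width: 0.001
```

```bash
python3 - <<'E'
from h import *
from rig import ctrl
go([466,-243,100],-7.5)
s=ctrl.sense();c=ctrl.capture("wrist");cv2.imwrite("pics/w11.png",c["img"][:,:,::-1])
np.savez("w11.npz",K=c["intrinsics"],mount=c["mount"],T=wrist_T(s["eef_pos"],s["ee_rot"],c["mount"]))
E
```

```text
t 14.7167 pos [ 428.6 -262.   183.5] xang -7.66 ydown [-0.0033  0.0013 -1.    ] j [-0.78  0.29  1.61 -0.    1.24 -0.65] F [-0.2  1.2  0.3] grip 0.001
offset [0.0348 0.0834 0.0238] yaw -0.0028
```

View pics/w11.png

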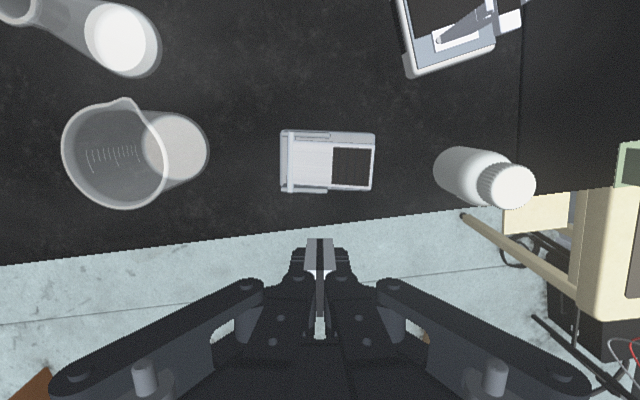

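```bash
python3 - <<'E'
from h import *
np.set_printoptions(precision=1,suppress=True)
im=cv2.imread("pics/w11.png")
cv2.imwrite("pics/w11a.png",cv2.resize(im[115:205,265:390],None,fx=6,fy=6,interpolation=cv2.INTER_CUBIC))
q=[(333,148,63.3),(370,150,68.7),(369,190,68.7),(332,187,63.3)]
c=np.array([wp("w11.npz",*a) for a in q]);print(c,c.mean(0))
print(wp("w11.npz",281,129,34),wp("w11.npz",375.5,133,34))
E
```

```text
[[ 447.5 -221.4   63.3]
 [ 481.1 -227.3   68.7]
 [ 476.8 -265.1   68.7]
 [ 441.9 -258.7   63.3]] [ 461.8 -243.1   66. ]
[ 397.8 -197.9   34. ] [ 493.5 -214.8   34. ]
```

View pics/w11a.png

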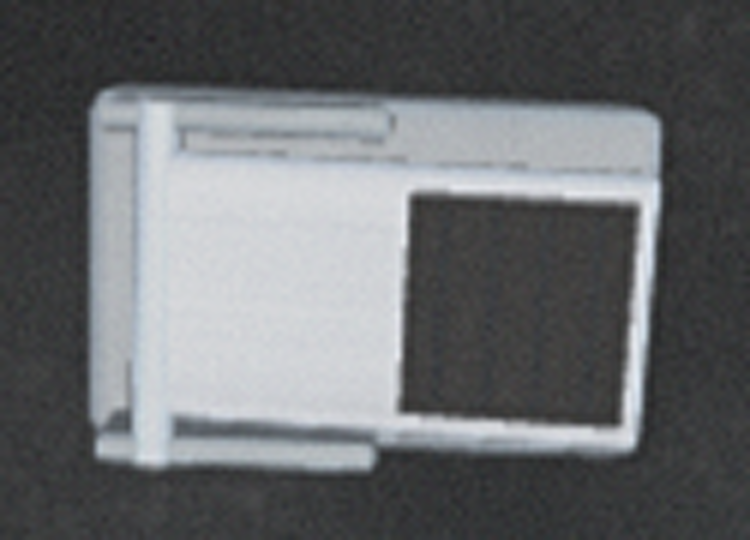

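```bash
python3 - <<'E'
from h import *
np.set_printoptions(precision=1,suppress=True)
q=[(333.3,147.2,63.3),(371.7,148.8,68.7),(369.7,186.3,68.7),(332,183.7,63.3)]
c=np.array([wp("w11.npz",*a) for a in q]);print(c,c.mean(0),c[1]-c[0],c[2]-c[3])
go([c.mean(0)[0],c.mean(0)[1],65],-9)
E
```

```text
[[ 447.8 -220.7   63.3]
 [ 482.7 -226.4   68.7]
 [ 477.8 -261.6   68.7]
 [ 442.3 -255.4   63.3]] [ 462.7 -241.    66. ] [34.9 -5.7  5.4] [35.5 -6.2  5.4]
t 14.7667 pos [ 428.8 -260.6  183.6] xang -7.6 ydown [-0.  0. -1.] j [-0.8  0.3  1.6 -0.   1.2 -0.7] F [-0.2  0.3 -0. ] grip 0.001
offset [0.  0.1 0. ] yaw 0.0244
```

Call:
jog_arm:
  targets:
    - {"offset": [0.01, 0.01, 0.008], "yaw": 0.01}
    - {"offset": [0.025, 0.025, 0.02], "yaw": 0.03}
    - {"offset": [0.031, 0.045, 0.024], "yaw": 0.03}
    - {"offset": [0.031, 0.068, 0.024], "yaw": 0.03}
    - {"offset": [0.031, 0.09, 0.024], "yaw": 0.03}
    - {"offset": [0.031, 0.107, 0.024], "yaw": 0.03}
    - {"offset": [0.031, 0.117, 0.024], "yaw": 0.03}
    - {"offset": [0.031, 0.119, 0.024], "yaw": 0.03}
    - {"offset": [0.031, 0.119, 0.024], "yaw": 0.03}
    - {"offset": [0.031, 0.119, 0.024], "yaw": 0.03}

```text
time_s: 15.6
eef_pos: [462.8, -240.7, 65.6]
ee_rot: [0.705, -0.705, 0.058, -0.057]
force: [-1.2, 0.3, 0.4]
grip_width: 0.001
```

```bash
python3 - <<'E'
from h import *
from rig import ctrl
go([462.7,-241,50],-9)
s=ctrl.sense();c=ctrl.capture("wrist");cv2.imwrite("pics/w12.png",c["img"][:,:,::-1])
c=ctrl.capture("scene");im=c["img"][110:260,260:460,::-1];cv2.imwrite("pics/s12.png",cv2.resize(im,(800,600),interpolation=cv2.INTER_CUBIC))
E
```

```text
t 15.6 pos [ 462.8 -240.7   65.6] xang -9.3 ydown [-2.e-03  8.e-04 -1.e+00] j [-0.7   0.48  1.69 -0.    0.98 -0.54] F [-1.2  0.3  0.4] grip 0.001
offset [-0.      0.0156 -0.0003] yaw -0.0052
```

View pics/w12.png

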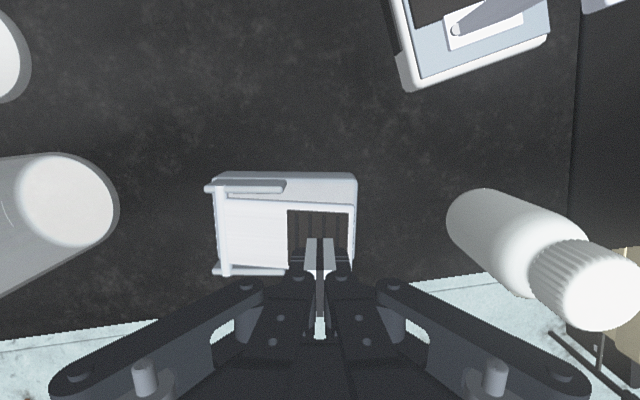

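View pics/s12.png

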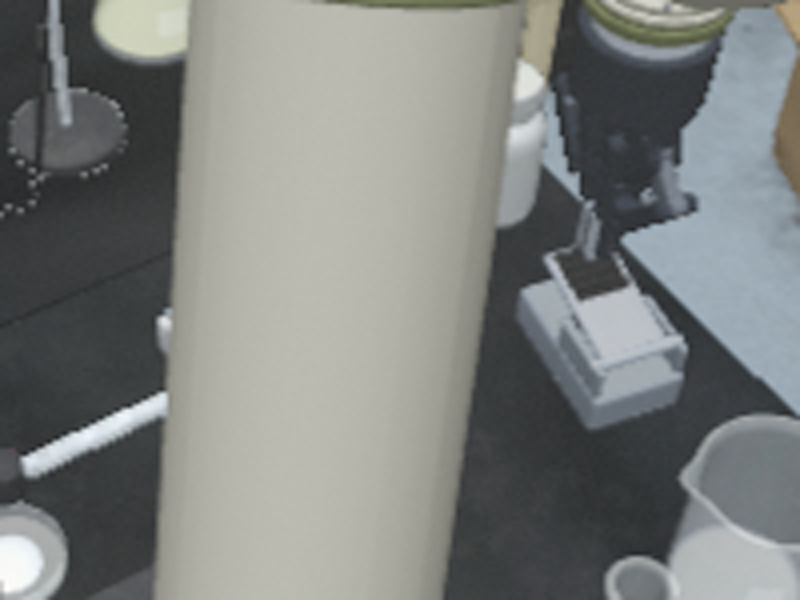

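Call:
jog_arm:
  targets:
    - {"offset": [0, 0.003, 0], "yaw": -0.005}
    - {"offset": [0, 0.006, 0], "yaw": -0.005}
    - {"offset": [0, 0.009, 0], "yaw": -0.005}
    - {"offset": [0, 0.012, 0], "yaw": -0.005}
    - {"offset": [0, 0.014, 0], "yaw": -0.005}
    - {"offset": [0, 0.014, 0], "yaw": -0.005}
    - {"offset": [0, 0.014, 0], "yaw": -0.005}

```text
time_s: 16.28
eef_pos: [462.7, -240.9, 51.5]
ee_rot: [0.705, -0.705, 0.056, -0.055]
force: [0.7, -0.2, 0.5]
grip_width: -0.001
```

Call:
jog_arm:
  targets:
    - {"offset": [0, 0.001, 0], "yaw": 0}
    - {"offset": [0, 0.002, 0], "yaw": 0}
    - {"offset": [0, 0.003, 0], "yaw": 0}
    - {"offset": [0, 0.003, 0], "yaw": 0}
    - {"offset": [0, 0.003, 0], "yaw": 0}

```text
time_s: 16.7
eef_pos: [463.1, -241.1, 48.8]
ee_rot: [0.705, -0.705, 0.056, -0.055]
force: [3.3, 1.2, 4.4]
grip_width: -0.002
```

Call:
jog_arm:
  targets:
    - {"offset": [0, 0.001, 0], "yaw": 0}
    - {"offset": [0, 0.002, 0], "yaw": 0}
    - {"offset": [0, 0.003, 0], "yaw": 0}
    - {"offset": [0, 0.004, 0], "yaw": 0}
    - {"offset": [0, 0.0045, 0], "yaw": 0}
    - {"offset": [0, 0.0045, 0], "yaw": 0}
    - {"offset": [0, 0.0045, 0], "yaw": 0}

```text
time_s: 17.28
eef_pos: [463.7, -241.3, 44.6]
ee_rot: [-0.705, 0.705, -0.056, 0.056]
force: [3.7, 1.0, 6.7]
grip_width: -0.001
```

```bash
python3 - <<'E'
from h import *
from rig import ctrl
go([462.7,-241,41],-9)
c=ctrl.capture("wrist");cv2.imwrite("pics/w13.png",c["img"][:,:,::-1])
print(ctrl.sense()["force"],ctrl.sense()["eef_pos"])
c=ctrl.capture("scene");im=c["img"][150:230,360:440,::-1];cv2.imwrite("pics/s13.png",cv2.resize(im,(560,560),interpolation=cv2.INTER_CUBIC))
print(ctrl.sense()["force"],ctrl.sense()["eef_pos"])
E
```

```text
t 17.2833 pos [ 463.7 -241.3   44.6] xang -9.04 ydown [ 5.e-04 -4.e-04 -1.e+00] j [-0.7   0.51  1.7  -0.    0.93 -0.55] F [3.7 1.  6.7] grip -0.001
offset [-0.001   0.0036  0.0001] yaw -0.0006
[3.4195589  0.84536512 6.53073036] [ 463.73060762 -241.27172155   44.66797838]
[3.60375383 1.2005095  6.43983979] [ 463.71913167 -241.27157077   44.67418925]
```

View pics/s13.png

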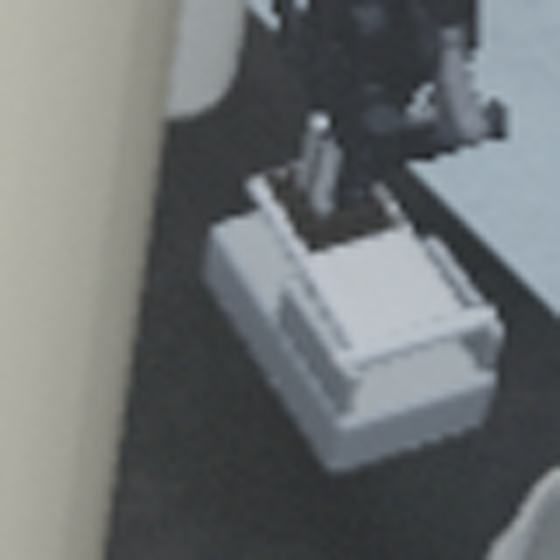

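Call:
jog_arm:
  targets:
    - {"offset": [0, 0.001, 0], "yaw": 0}
    - {"offset": [0, 0.002, 0], "yaw": 0}
    - {"offset": [0, 0.003, 0], "yaw": 0}
    - {"offset": [0, 0.0033, 0], "yaw": 0}
    - {"offset": [0, 0.0033, 0], "yaw": 0}
    - {"offset": [0, 0.0033, 0], "yaw": 0}

```text
time_s: 17.88
eef_pos: [464.1, -241.4, 41.7]
ee_rot: [-0.705, 0.705, -0.055, 0.056]
force: [3.7, 2.2, 6.8]
grip_width: 0.0
```

```bash
python3 - <<'E'
from h import *
from rig import ctrl
go([462.7,-241,41],-9)
s=ctrl.sense()
c=ctrl.capture("wrist");cv2.imwrite("pics/w14.png",c["img"][:,:,::-1])
np.savez("w14.npz",K=c["intrinsics"],mount=c["mount"],T=wrist_T(s["eef_pos"],s["ee_rot"],c["mount"]))
print(ctrl.sense()["force"],ctrl.sense()["eef_pos"])
c=ctrl.capture("scene");cv2.imwrite("pics/s14f.png",c["img"][:,:,::-1]);im=c["img"][150:230,360:440,::-1];A=cv2.resize(im,(390,390),interpolation=cv2.INTER_CUBIC)
B=cv2.resize(cv2.imread("pics/w14.png")[150:300,190:390],(400,300),interpolation=cv2.INTER_CUBIC);B=np.vstack([B,np.zeros((90,400,3),np.uint8)])
cv2.imwrite("pics/c14.png",np.hstack([A,B]))
print(ctrl.sense()["force"],ctrl.sense()["eef_pos"])
E
```

```text
t 17.8833 pos [ 464.1 -241.4   41.7] xang -9.04 ydown [ 1.6e-03 -9.0e-04 -1.0e+00] j [-0.7   0.51  1.7   0.    0.92 -0.55] F [3.7 2.2 6.8] grip 0.0
offset [-0.0015  0.0007  0.0001] yaw -0.0007
[2.85133658 1.61493301 6.94889556] [ 464.13369118 -241.33847633   41.71569857]
[2.37114672 2.35643186 7.04634338] [ 464.10302522 -241.3413929    41.70991145]
```

View pics/c14.png

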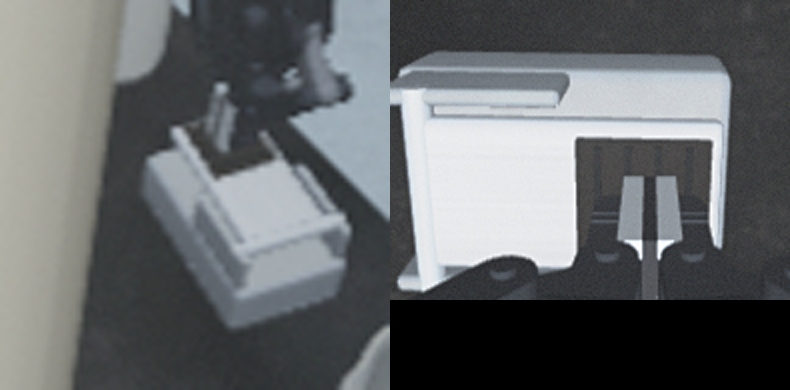

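```bash
python3 - <<'E'
from h import *
im=cv2.imread("pics/w14.png")
cv2.imwrite("pics/w14a.png",cv2.resize(im[165:275,190:370],None,fx=4.4,fy=4.4,interpolation=cv2.INTER_CUBIC))
P=lambda u,v,z:wp("w14.npz",190+u/2,150+v/2,z)
for z in (53,57,61):
    d=P(712,140,z)-P(575,138,z);print(z,np.linalg.norm(d).round(2),np.degrees(np.arctan2(d[1],d[0])).round(1),P(643,139,z).round(1))
E
```

```text
53 36.72 -10.0 [ 568.9 -241.3   53. ]
57 35.72 -10.0 [ 566.4 -239.5   57. ]
61 34.72 -10.0 [ 563.8 -237.7   61. ]
```

View pics/w14a.png

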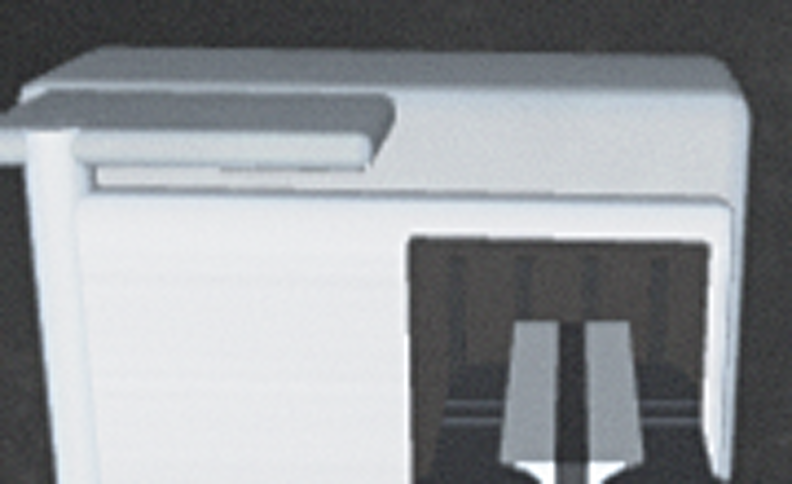

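Call:
jog_arm:
  targets:
    - {"offset": [0, 0.0003, 0], "yaw": 0}
    - {"offset": [0, 0.0006, 0], "yaw": 0}
    - {"offset": [0, 0.0006, 0], "yaw": 0}
    - {"offset": [0, 0.0006, 0], "yaw": 0}

```text
time_s: 18.32
eef_pos: [464.2, -241.3, 41.4]
ee_rot: [-0.705, 0.705, -0.055, 0.056]
force: [1.8, 2.2, 7.7]
grip_width: -0.002
```

```bash
python3 - <<'E'
from h import *
from rig import ctrl
for i in range(3):
    go([462.7,-241,41],-9);print(state()[0]["wrist_torque"]);ctrl.capture("wrist")
E
```

```text
t 18.3167 pos [ 464.2 -241.3   41.4] xang -9.03 ydown [ 0.0017 -0.001  -1.    ] j [-0.7   0.51  1.7   0.    0.92 -0.55] F [1.8 2.2 7.7] grip -0.002
offset [-0.0015  0.0003  0.0001] yaw -0.0006
[ 0.28653857 -0.18662493 -0.02222369]
t 18.3667 pos [ 464.2 -241.4   41.4] xang -9.03 ydown [ 0.0018 -0.001  -1.    ] j [-0.7   0.51  1.7   0.    0.92 -0.55] F [1.  1.9 6.8] grip -0.0
offset [-0.0015  0.0004  0.0001] yaw -0.0006
[ 0.3208465  -0.23120093  0.02467381]
t 18.4167 pos [ 464.2 -241.3   41.4] xang -9.04 ydown [ 0.0018 -0.001  -1.    ] j [-0.7   0.51  1.7   0.    0.92 -0.55] F [-0.1  1.9  7.3] grip 0.001
offset [-0.0015  0.0004  0.0001] yaw -0.0007
[ 0.25295137 -0.22174321 -0.03645311]
```

```bash
python3 - <<'E'
from h import *
from rig import ctrl
c=ctrl.capture("top");im=c["img"][150:260,220:460,::-1];cv2.imwrite("pics/t15.png",cv2.resize(im,(800,367),interpolation=cv2.INTER_CUBIC))
c=ctrl.capture("scene");im=c["img"][110:310,160:460,::-1];cv2.imwrite("pics/s15.png",cv2.resize(im,(795,530),interpolation=cv2.INTER_CUBIC))
E
```

```text
(no output)
```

View pics/t15.png

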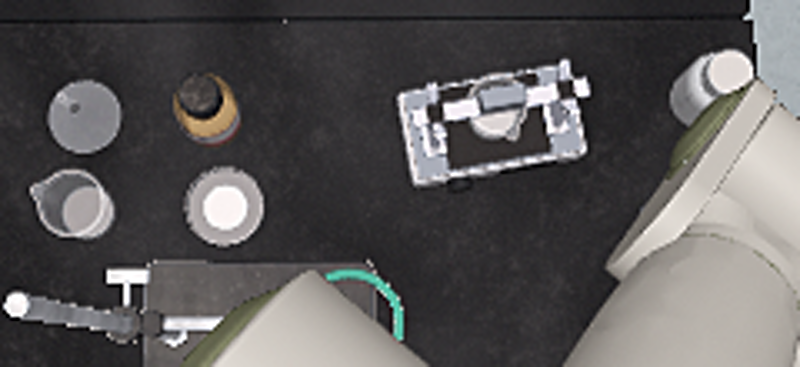

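View pics/s15.png

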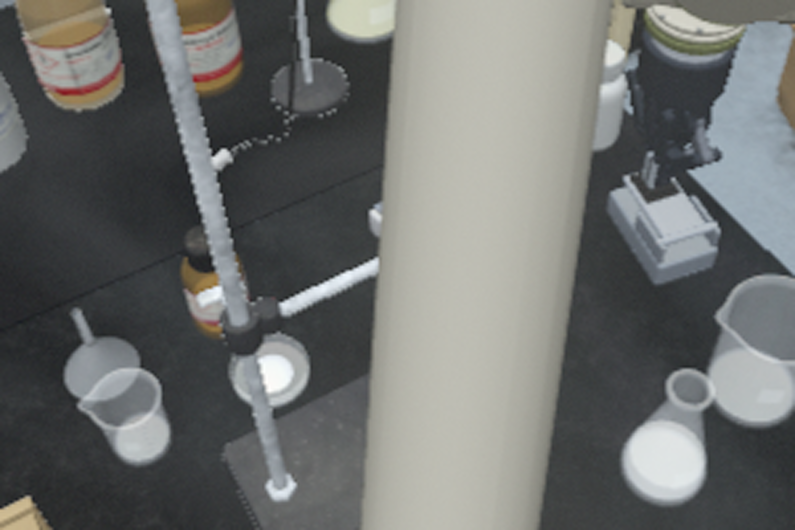

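```bash
python3 - <<'E'
from rig import ctrl
print(ctrl.finish_job()); s=ctrl.sense(); print(s["time_s"],s["eef_pos"],s["force"])
E
```

```text
the job is handed in; nothing more can be done
None
the job is handed in; nothing more can be done
```

The retaining bar is laid in both forks and released, and I handed the job in at about 18.5 s with the closed fingertips holding the paddle about level. No verdict came back.

- **Bar:** it touched down within 0.1 mm of the expected saddle height. After release, the wrist picture showed it down in both forks, centred to about 1 mm by my overlay. The last top view, with the arm at the pod, showed it still there.
- **Paddle:** it was pressed down slowly, with no sign of overshoot. The final TCP height of 41.4 mm puts the tip, and so the pad, at about 57.3 mm against 57 mm for level. The vertical force was 6.8–7.7 N, a little under the nominal 8 N. The fingertip edge bearing beyond the pad's middle would explain that, but I did not confirm it. The pad's apparent length and the line of its edges in the wrist picture also fitted level.
- **Other glassware and bottles:** those visible in the last pictures, including the beaker on the shaker, stood where they began.

**What disagreed:**
- The fingertips were not 17 mm ahead of the reported TCP as stated, but about 16 mm behind it.
- Because of that, the first grasp closed on air above the tab, and I regrasped lower.
- To calibrate the tip height I touched an empty patch of bench with the closed fingers, which peaked at about 31 N vertically. That is below the 40 N limit, which is for the arm and gripper body.

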